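Strip the tooling block for cleaning

ROBOT

A 7-joint arm with a two-finger parallel gripper is mounted at the origin on the work surface. World frame = base frame: x ahead of the robot, y to its left, z up, the work surface at z = 0. Lengths are in m, angles in rad, forces in N, time in s.
With the tool pointing down it reaches from about 0.35 to 0.9 m from the base axis. Payload 8.1 kg.
Tool frame: the origin (TCP) lies on the centre line of the jaws, within the pads' length; the fingertips stand 19 mm ahead of it and the grasp point (between the pads) is the TCP (finger_overhang is the distance from the TCP to the fingertips, in m); z points along the fingers, x is the direction in which the jaws open and shut, and the axes are right-handed (so a half turn about z gives the same grasp; the last joint's range is limited). The gripper opens to 85 mm and grips with 20 to 120 N. Pads are 22 mm wide; open, the fingers measure 114 mm over their backs; the gripper's body (76 mm by 85 mm) begins 54 mm behind the grasp point. The pads swing forward as they close: fully open they stand 13 mm farther back than shut.
Start: joints at [1.049, 0.434, 0.025, 1.573, -0.012, 1.134, -0.075], TCP at [0.254, -0.571, 0.25] pointing down, gripper open.
Joint ranges: [-2.62, 2.62], [-0.44, 2.09], [-1.27, 1.32], [0.08, 2.57], [-1.32, 4.46], [0.12, 2], [-2.74, 2.74]. Speed limits (rad/s): [2.22, 2.22, 3.01, 3.01, 3.14, 3.14, 3.14].

INTERFACE

Orientations are given as a unit quaternion [x, y, z, w].
In Python, from station import * gives the robot as it stands. The module is installed in compiled form; this text tells all that it offers.
- The arm moves only by the tool arm_command, never from a script. Its argument "steps" is a list of rows, each a list of 7 numbers: the shift along the world's x, y, z in units of 60 mm (1.0 is 60 mm), then the turn, a rotation vector about the world's x, y, z in units of 6 degrees (1.0 is 6 degrees), then the opening, from 0 (shut) to 1 (fully open). A call has 1 to 5 rows; each row shifts and turns the commanded pose from where the row before left it; what a row does not reach is not made up. A row lasts 1/8 s, in which the tool goes at most 62.5 mm and 10.7 degrees, less where a joint would pass 70% of its speed; a pose out of reach is approached as far as the arm can. A call is refused whole if a number of a shift passes 1 or a number of a turn 1, either way. A call with a gripper value outside its range is refused whole. The fingers move at their own pace and stop on an object; "grip_force" is the grip in N (left out, the last holds). Time passes only in rows, so rows that do not move let the fingers close. It gives the time, the measured TCP pose, the force and the opening at its end, in the units of the state.
- get_state(): the state, without advancing time (a new reading comes with each control period).
- camera(name): name is "scene" or "top"; returns a dict with "pixels" (384x512x3 uint8, red, green, blue), "depth" (384x512 float32, m along the optical axis (not along the pixel's ray), 0 where there is no reading), "K" (3x3 intrinsics, pixels), "xyz" and "rotation" of the camera in the world. Camera axes: x right, y down, z forward; pixel columns grow to the right and rows downward; lengths in m; the calibration is good to about 2 mm. A picture is of the moment at which its call begins.
- sign_off(): hands the job in, once; it reports no verdict.
The state is a dict: "time": time; "joints": joint angles; "joint_vel": joint speeds; "joint_efforts": joint torques, N m; "position": TCP position; "tool_rot": TCP orientation; "ft_force": force on the tool from outside, world axes, zero at the start; "moment": the same for the moment, N m; "opening": opening from 0.0 (shut) to 1.0 (fully open).
Only numpy, scipy, OpenCV 4.12 (cv2) and the standard library are available. Lean on these libraries where they do the work, as an engineer would, in place of code of your own. Each camera call takes 0.05 s, during which the arm holds its last target.

TASK

Strip the tooling block for cleaning: its clamp bar is jammed under two catches, so knock it endways towards the tray with the white nylon block held in the gripper (nothing else may push it) until its ears are clear, set the nylon block back upright on its mat, then lift the bar out and lay it flat and lengthwise in the grey tray. After that thread the quarter-turn puller into each plug left in the block, draw the plug straight up, stand it upright in the tray and unscrew; when no plug is left, hang the puller back in its stand and see that the nylon block still stands wholly on its mat. Do not tip a plug over, and leave the dosing cup, the pill jar and the carton where they are.

Things in the scene. Friction and masses are not known exactly. Their poses are not given: they have to be found in the camera images.
- die: aluminium tooling block, fixed. Origin on its underside: it spans x -48..62, y -125..125, z 0..60 mm; y runs along the row of bores to the tray's side, x away from the robot. Four square bores 43 mm wide, 40 mm deep, centred at x 25, y -78, -26, 26, 78; an absent plug leaves its bore empty. Two hooked steel catches on top (point die_catch0, die_catch1) hold the clamp bar's ears.
- die_catch0 (a point): point on the block's top at x -19, y -45 mm of the block: where the first hooked catch covers an ear. The catch spans block x -46..-12, is 22 mm long along y and reaches 21.5 mm above the block's top. A spring pad in it presses the ear down with about 4 N.
- die_catch1 (a point): the same for the second catch, at block x -19, y +45 mm.
- bar: dark steel clamp bar, 0.3 kg, on the block's top along its y: 22 (x) x 190 (y) x 16 mm, origin at the underside's centre, starting at block x 2, y -2..2. Two ears 14 x 20 x 8 mm stick out to -x at bar y -45, 45 under the catches. It covers the edges of all plugs. Pushed on its -y end face (bar y -95; 5 to 20 N) along the block's +y by 23 mm or more (30 is ample) it is free to lift.
- bar_fin (a point): top centre of the bar's upright grip fin, 14 (x) x 34 (y) mm, which stands on the bar's middle from 16 to 40 mm above its underside; pinch it from above across the 14 mm. Until the bar is loose only the nylon block may push it.
- plug0: square steel blanking plug 40 x 40 x 40 mm, 0.15 kg, in a bore with 1.5 mm play each side, top flush with the block's. May be absent. Origin: centre of its underside, 20 mm above the bench at the start; z up; x along the keyhole slot in its top: 29 (x) x 13 mm (y), through a 6 mm top wall. It stands at block y -78 at the start.
- plug1: like plug0, at block y -26. Inside each plug, under the slot, is a chamber 32 x 32 mm, its floor 16 mm and ceiling 34 mm above the plug's underside. Four ridges 3 mm deep hang from the ceiling at |x| > 7.5, |y| > 6.5 mm.
- plug2: like plug0, at block y 26. Use of each plug's quarter-turn seat: let the puller's cross bar in along the slot until its underside is 16 to 24 mm above the plug's underside, where it turns freely; turn it 90 deg either way, across the slot; drawn up it seats between the ridges and carries the plug. To unscrew: lower 6 mm with the plug standing, turn back along the slot, lift.
- plug3: like plug0, at block y 78.
- puller: quarter-turn puller, 0.15 kg, 118 mm tall, tip down. Origin: centre of the tip's underside; z up the rod. Tip: steel cross bar 24 (x) x 7 (y) x 7 mm; rod 7 mm thick up to z 62; round flange 52 mm across at z 62..68; black flat handle 30 (x) x 16 (y) mm at z 68..118, gripped across its 16 mm (the puller's y).
- stand: puller stand, fixed, grey, 80 x 80 mm on a 90 mm foot: a plate, its top 80 mm above the bench, with a 36 x 36 mm square hole in the middle (sides along its x, y) in which the puller hangs, flange on the plate (puller's origin then 18 mm above the bench, lower end free). Origin: centre of the underside.
- knocker: white nylon knocking block, 45 x 45 mm, 60 mm tall, 0.14 kg, standing on its black mat. It may be knocked off it during the run. Origin: centre of its underside.
- mat: black rubber mat for the nylon block, fixed to the bench, 110 x 110 x 3 mm. Origin: centre of its underside. At the end the nylon block stands wholly on it (within about 32 mm of its middle).
- tray: grey open tray, fixed to the bench, 170 (x) x 250 (y) x 30 mm, walls and floor 4 mm. Origin: centre of its underside; the middle of its length is at y 0. The bar lies along its y; lay it with its origin within 60 mm of the tray's middle along y.
- dosecup: small green dosing cup, 42 mm across, 40 mm tall; leave alone. Origin: centre of the underside.
- pillbottle: white pill jar, 44 mm across, 75 mm tall; leave alone. Origin: centre of the underside.
- carton: paper-white carton 40 x 80 x 30 mm; leave alone. Origin: centre of the underside.
Things that resemble listed ones, but are neither listed nor needed, are in the scene too. What is shaped like the plug0 but blue is not meant. What is shaped like the plug3 but red is not meant.

How it is judged:
On the way, in this order (a step that is already met when the one before it is completed fails the run):
1. the clamp bar has been knocked along the block, ears clear of the catches (moved 23 mm or more) (y of bar in the frame of die above 0.023 m), for 0.2 s.
2. the clamp bar lies flat in the tray, released (x of bar in the frame of tray between -0.08 and 0.08 m and y of bar in the frame of tray between -0.06 and 0.06 m and z of bar in the frame of tray between -0.01 and 0.03 m and angle between bar's own z axis and vertical below 0.3 rad and contact force between the fingers and bar below 0.1 N), for 0.2 s.
3. every plug that was in the block stands upright in the tray (x of plug0 in the frame of tray between -0.08 and 0.08 m and y of plug0 in the frame of tray between -0.12 and 0.12 m and z of plug0 in the frame of tray between -0.01 and 0.02 m and angle between each of plug0, plug1, plug2, plug3's own z axis and vertical below 0.2 rad and linear speed of each of plug0, plug1, plug2, plug3 below 0.03 m/s and x of plug1 in the frame of tray between -0.08 and 0.08 m and y of plug1 in the frame of tray between -0.12 and 0.12 m and z of plug1 in the frame of tray between -0.01 and 0.02 m and x of plug2 in the frame of tray between -0.08 and 0.08 m and y of plug2 in the frame of tray between -0.12 and 0.12 m and z of plug2 in the frame of tray between -0.01 and 0.02 m and x of plug3 in the frame of tray between -0.08 and 0.08 m and y of plug3 in the frame of tray between -0.12 and 0.12 m and z of plug3 in the frame of tray between -0.01 and 0.02 m), for 0.2 s.
At the end, for the whole second after the job is handed in: bar flat in the tray (origin within 80 mm across, 60 mm along of its middle), every plug in the tray within 0.2 rad of upright, puller hung in its stand (within 14 mm of its axis, 0.1 rad of upright, flange on the plate), nylon block upright within 32 mm of its mat's middle, all at rest (all of step 3 and x of bar in the frame of tray between -0.08 and 0.08 m and y of bar in the frame of tray between -0.06 and 0.06 m and z of bar in the frame of tray between -0.01 and 0.03 m and angle between bar's own z axis and vertical below 0.3 rad and horizontal distance between puller and stand below 0.014 m and z of puller in the frame of stand between 0.012 and 0.026 m and angle between puller's own z axis and vertical below 0.1 rad and linear speed of each of bar, puller, knocker below 0.03 m/s and x of knocker in the frame of mat between -0.032 and 0.032 m and y of knocker in the frame of mat between -0.032 and 0.032 m and z of knocker in the frame of mat between -0.01 and 0.02 m and angle between knocker's own z axis and vertical below 0.2 rad); the robot touches nothing.
It fails at once if fingers, arm or puller press on the clamp bar before it has been knocked loose (y of bar in the frame of die below 0.02 m and contact force between any of the fingers, the arm, puller and bar above 2 N).
It fails at once if a plug is tipped over (more than 0.5 rad) (angle between any of plug0, plug1, plug2, plug3's own z axis and vertical above 0.5 rad).
It fails at once if the cup, jar or carton is moved more than 25 mm (distance of any of dosecup, pillbottle, carton from where it was at the start of the episode above 0.025 m).
Of plug0, plug1, plug2, plug3 only 2 to 3 are there at a start; the rules pass over those that are not, and their reading is None.
At some moment in a run one of knocker may be knocked a few centimetres aside while the robot is not near it.
It also fails if it takes over 210 s, if anything falls off the work surface, if the arm or the gripper's body presses on something with over 40 N, if the wrist force passes 120 N, or if a joint passes its speed limit or range.

## Working session

There is one attempt and no reset: what is moved stays moved. The work goes in short steps, Python scripts to look and compute and a tool call to move; the robot and the scene stay as the last step left them, time stands still between calls to the robot, and variables do not carry over. Pictures are saved under pics/ and viewed, and the job is handed in when it is done.

Besides the shell and the picture viewer there is one more tool, called after "Call:" in YAML: its name, and indented under it one key for each argument. arm_command: Moves the arm, as the interface text tells. Its arguments: {"type":"object","properties":{"steps":{"type":"array","items":{"type":"array","items":{"type":"number"}}},"grip_force":{"type":"number"}},"required":["steps"]}

```bash
mkdir -p pics; cat > h.py <<'E'
from station import *
import numpy as np, cv2
def snap(name,tag,scale=1.5):
    c=camera(name); im=c["pixels"][:,:,::-1].copy()
    np.savez(f"{tag}.npz",**{k:np.array(v) for k,v in c.items()})
    cv2.imwrite(f"pics/{tag}.png",cv2.resize(im,None,fx=scale,fy=scale,interpolation=cv2.INTER_CUBIC))
    return c
def Rm(c):
    r=np.array(c["rotation"])
    if r.shape==(3,3): return r
    from scipy.spatial.transform import Rotation as R
    return R.from_quat(r).as_matrix()
def cloud(c):
    K=np.array(c["K"]);d=np.array(c["depth"]);h,w=d.shape
    u,v=np.meshgrid(np.arange(w),np.arange(h))
    p=np.stack([(u-K[0,2])/K[0,0]*d,(v-K[1,2])/K[1,1]*d,d],-1)
    return p@Rm(c).T+np.array(c["xyz"])
def ray(c,u,v,z):
    K=np.array(c["K"]);r=Rm(c)@np.array([(u-K[0,2])/K[0,0],(v-K[1,2])/K[1,1],1.]);o=np.array(c["xyz"])
    return o+r*(z-o[2])/r[2]
def st():
    s=get_state(); print(round(s["time"],2),np.round(s["position"],4),np.round(s["tool_rot"],4),"F",np.round(s["ft_force"],1),"op",round(s["opening"],3),"q",np.round(s["joints"],2))
    return s
E
python3 - <<'E'
from h import *
for n in("scene","top"):
    c=snap(n,n+"0"); print(n,c["xyz"],np.round(c["rotation"],3),c["K"])
s=st();print(s)
E
```

```text
scene [1.29177123 0.06941237 1.07153862] [ 0.631  0.709 -0.231 -0.213] [[423.89474287   0.         257.03080042]
 [  0.         423.89474287 195.62094456]
 [  0.           0.           1.        ]]
top [0.48816199 0.00606792 0.99033532] [ 0.716 -0.696  0.047 -0.031] [[408.76009872   0.         252.08799076]
 [  0.         408.76009872 185.13204897]
 [  0.           0.           1.        ]]
0.1 [ 0.2539 -0.5706  0.2496] [ 8.386e-01 -5.447e-01 -6.000e-04 -3.000e-04] F [ 0.4 -0.2 -0. ] op 1.003 q [ 1.05  0.44  0.02  1.57 -0.01  1.13 -0.08]
{'time': 0.1, 'joints': array([ 1.04942015,  0.43514488,  0.02497652,  1.57399826, -0.01161963,
        1.13400525, -0.07510524]), 'joint_vel': array([-0.00010959, -0.00061135, -0.00012208, -0.00182771,  0.00181036,
        0.00136239,  0.00053933]), 'joint_efforts': array([ 3.27154019e-03, -6.71762824e+01,  1.02844108e+00, -3.16906893e+01,
        1.59079075e-02,  7.20553930e-03,  7.35600423e-06]), 'position': array([ 0.25393741, -0.57062242,  0.24961273]), 'tool_rot': array([ 8.38619055e-01, -5.44717894e-01, -6.20054841e-04, -3.36065737e-04]), 'ft_force': array([ 0.38918902, -0.21101284, -0.00924487]), 'moment': array([-0.03554633, -0.00982674, -0.00368504]), 'opening': 1.0033975534484416}
```

View pics/scene0.png

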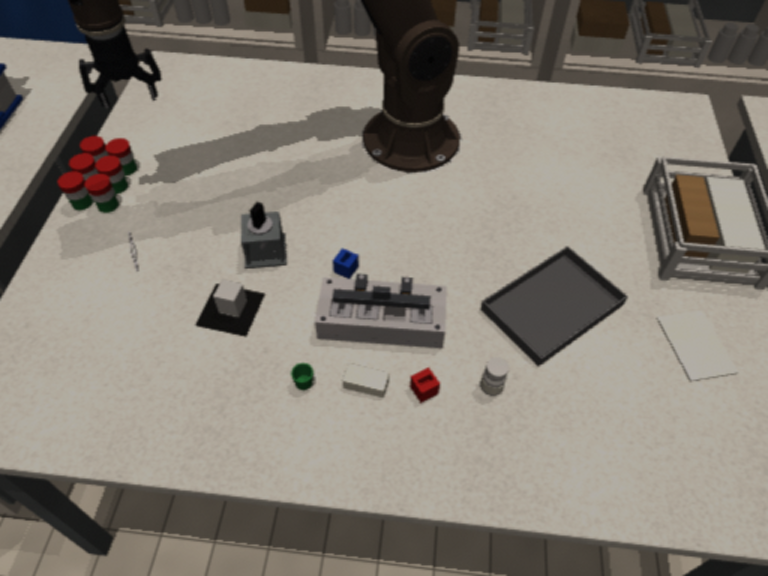

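View pics/top0.png

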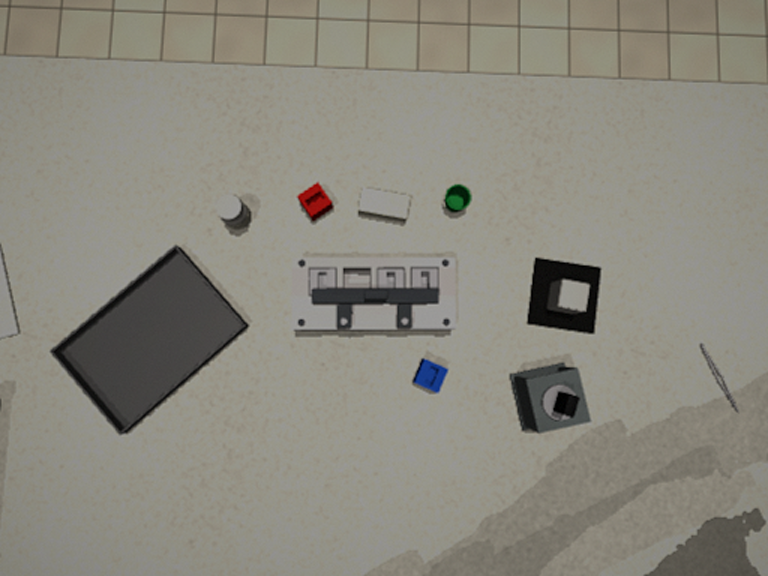

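The top view shows the block around pixel (375,292), with the bar and catches. The tray is on its left at (150,340). The mat and nylon block are at (565,295), and the stand with the puller is at (555,400). Next I'll zoom in and measure.

```bash
python3 - <<'E'
from h import *
c=dict(np.load("top0.npz")); im=c["pixels"][:,:,::-1]
a=cv2.resize(im[160:230,185:315],None,fx=6,fy=6,interpolation=cv2.INTER_CUBIC); cv2.imwrite("pics/zdie.png",a)
b=cv2.resize(im[160:300,330:430],None,fx=5,fy=5,interpolation=cv2.INTER_CUBIC)[:600]; cv2.imwrite("pics/zst.png",b)
P=cloud(c)
hsv=cv2.cvtColor(im,cv2.COLOR_BGR2HSV)
# die: top height points 0.055-0.065 in center
reg=np.zeros(im.shape[:2],bool);reg[155:235,185:315]=1
m=reg&(P[...,2]>.052)&(P[...,2]<.068)
print("die z",np.median(P[m][:,2]))
r=cv2.minAreaRect(P[m][:,:2].astype(np.float32)*1000);print("die rect",r)
m=reg&(P[...,2]>.07); print("bar hi",m.sum())
m=reg&(P[...,2]>.070)&(P[...,2]<.079); r=cv2.minAreaRect(P[m][:,:2].astype(np.float32)*1000);print("bar",r)
m=reg&(P[...,2]>.09); r=cv2.minAreaRect(P[m][:,:2].astype(np.float32)*1000);print("fin",r,P[m][:,2].max())
# tray
reg[:]=0;reg[155:300,20:175]=1
m=reg&(P[...,2]>.02)&(P[...,2]<.04);r=cv2.minAreaRect(P[m][:,:2].astype(np.float32)*1000);print("tray",r)
reg[:]=0;reg[160:240,340:410]=1
m=reg&(P[...,2]>.05);r=cv2.minAreaRect(P[m][:,:2].astype(np.float32)*1000);print("knock",r,np.median(P[m][:,2]))
m=(reg&(im.max(-1)<40)&(P[...,2]<.02)).astype(np.uint8)
m=cv2.morphologyEx(m,cv2.MORPH_OPEN,np.ones((3,3),np.uint8))
m[:]=m; r=cv2.minAreaRect(P[m>0][:,:2].astype(np.float32)*1000);print("mat",r)
reg[:]=0;reg[235:300,330:410]=1
m=reg&(P[...,2]>.074)&(P[...,2]<.083);r=cv2.minAreaRect(P[m][:,:2].astype(np.float32)*1000);print("stand",r)
m=reg&(P[...,2]>.083)&(P[...,2]<.093);r=cv2.minAreaRect(P[m][:,:2].astype(np.float32)*1000);print("flange",r)
m=reg&(P[...,2]>.125);r=cv2.minAreaRect(P[m][:,:2].astype(np.float32)*1000);print("handle",r,np.median(P[m][:,2]),m.sum())
E
```

```text
die z 0.05994875005834527
die rect ((568.1040649414062, -9.598953247070312), (108.73775482177734, 249.4496307373047), 1.6514878273010254)
bar hi 1162
bar ((544.1416625976562, -11.723388671875), (58.1290168762207, 189.2401123046875), 2.4526827335357666)
fin ((529.2453002929688, -10.88416862487793), (33.29053497314453, 82.41714477539062), 89.57274627685547) 0.9903353185143295
tray ((490.4013366699219, 337.54315185546875), (171.30795288085938, 250.82662963867188), 43.29716873168945)
knock ((546.4609985351562, -165.81687927246094), (54.7430419921875, 358.8535461425781), 10.062066078186035) 0.06254654691586081
mat ((579.015625, -318.88421630859375), (108.30715942382812, 108.14640045166016), 83.4645767211914)
stand ((415.28131103515625, -284.95263671875), (80.413818359375, 81.39785766601562), 13.240036964416504)
flange ((414.71954345703125, -284.0543212890625), (72.43502044677734, 75.88622283935547), 11.614912986755371)
handle ((454.91546630859375, -145.17726135253906), (308.8428955078125, 29.39542007446289), 73.30805206298828) 0.13530277287536552 152
```

View pics/zdie.png

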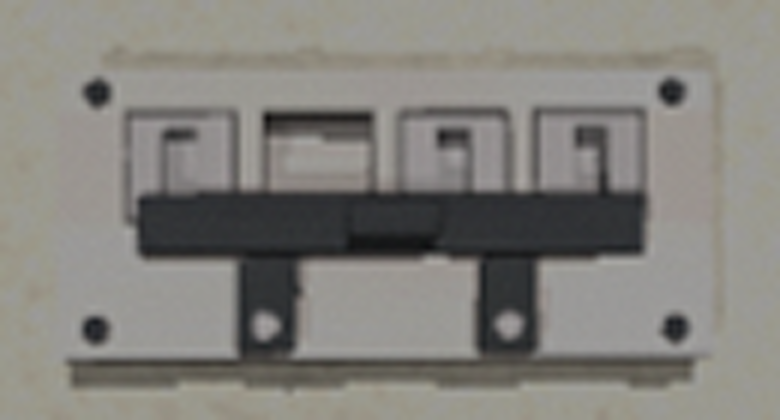

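View pics/zst.png

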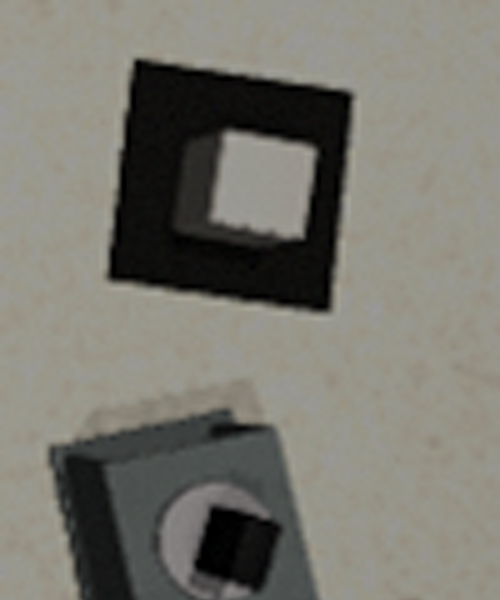

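The zoom shows plugs at block y 78, -26 and -78. The bore at +26 is empty, and the slots run along block x. I'll redo the measurements that outliers spoiled.

```bash
cat >> h.py <<'E'
def blob(P,ctr,rad,z0,z1,depth=None,mask=None):
    m=(P[...,2]>z0)&(P[...,2]<z1)&(np.hypot(P[...,0]-ctr[0],P[...,1]-ctr[1])<rad)
    if mask is not None: m&=mask
    mm=cv2.morphologyEx(m.astype(np.uint8),cv2.MORPH_OPEN,np.ones((2,2),np.uint8))>0
    if mm.sum()<5: mm=m
    Q=P[mm]
    if len(Q)<3: return None
    return len(Q),np.round(Q.mean(0)*1000,1),[np.round(x,1) for x in cv2.minAreaRect(Q[:,:2].astype(np.float32)*1000)]
E
python3 - <<'E'
from h import *
for n in("top0","scene0"):
    c=dict(np.load(n+".npz"));P=cloud(c);print(n)
    die=(.568-.007,-.0096)
    print("die",blob(P,(.568,-.01),.15,.055,.064))
    print("bar",blob(P,(.563,-.012),.12,.0725,.0785))
    print("catch",blob(P,(.543,-.055),.03,.079,.085),blob(P,(.543,.035),.03,.079,.085))
    print("fin",blob(P,(.563,-.012),.05,.09,.11))
    print("tray",blob(P,(.49,.337),.16,.022,.04))
    print("knock",blob(P,(.565,-.32),.07,.057,.08))
    print("stand",blob(P,(.415,-.285),.07,.077,.083))
    print("flange",blob(P,(.415,-.285),.06,.083,.09))
    print("handle",blob(P,(.415,-.285),.06,.13,.15))
    for nm,x,y in(("red",.68,.08),("blue",.46,-.08)):print(nm,blob(P,(x,y),.05,.03,.06))
    im=c["pixels"][:,:,::-1];print("mat",blob(P,(.579,-.319),.09,-.01,.015,mask=im.max(-1)<40))
E
```

```text
top0
die (3506, array([566.6, -12.7,  62.2]), [array([556.8, -15.7]), array([134.2, 264. ]), np.float64(3.7)])
bar (607, array([560.5, -12.7,  74.8]), [array([561.2, -14.2]), array([ 20.1, 191.4]), np.float64(2.3)])
catch (133, array([531.4, -56.9,  79.2]), [array([531.7, -57.7]), array([33., 22.]), np.float64(1.5)]) (123, array([527.9,  31.7,  78.8]), [array([528.6,  32.1]), array([31.8, 19.7]), np.float64(1.9)])
fin (110, array([560. , -12.9, 111.1]), [array([529.1, -12.7]), array([34.5, 83.2]), np.float64(87.9)])
tray (840, array([483.5, 346.4,  24.8]), [array([519.1, 260.9]), array([247.9, 449.6]), np.float64(22.0)])
knock (384, array([ 570.8, -317.1,   61.2]), [array([ 547.1, -177.7]), array([ 52.6, 382.4]), np.float64(9.9)])
stand (801, array([ 414.6, -285.1,   79.9]), [array([ 418.8, -177.2]), array([377.3, 105.9]), np.float64(84.9)])
flange (223, array([ 413.5, -279.1,   87.2]), [array([ 412.1, -283.7]), array([42.2, 50.8]), np.float64(77.4)])
handle (120, array([ 411.6, -286.5,  134.2]), [array([ 446.3, -154.2]), array([331.3,  30.1]), np.float64(75.0)])
red (185, array([708
[... 1005 characters left out ...]
array([42.1, 83.2]), np.float64(78.2)])
stand (180, array([ 420.9, -281.3,   78.3]), [array([ 381.3, -289.4]), array([151.7,  77. ]), np.float64(13.6)])
flange (83, array([ 435.4, -269.8,   96.1]), [array([ 829.3, -126.9]), array([1003.7,   48.4]), np.float64(20.2)])
handle (48, array([ 411.7, -281.7,  127.2]), [array([ 353.2, -293.3]), array([152.8,  21.1]), np.float64(10.7)])
red (123, array([711. ,  90.1,  36.4]), [array([708.7,  97.9]), array([40.5, 60.8]), np.float64(49.9)])
blue (139, array([448. , -95.9,  35.4]), [array([436.7, -92.3]), array([37.5, 66.1]), np.float64(66.8)])
mat (581, array([ 599.3, -309.5,    5.7]), [array([ 932.5, -161.6]), array([843.6, 134.5]), np.float64(23.7)])
```

```bash
sed -i 's/np.ones((2,2),np.uint8))>0/np.ones((3,3),np.uint8))>0\n    mm\&=m/' h.py
cat > meas.py <<'E'
from h import *
import sys
for n in sys.argv[1:]:
    c=dict(np.load(n+".npz"));P=cloud(c);print(n)
    print("die",blob(P,(.568,-.01),.15,.055,.064))
    print("bar",blob(P,(.563,-.012),.12,.0725,.0785))
    print("catch",blob(P,(.533,-.055),.03,.079,.085),blob(P,(.533,.035),.03,.079,.085))
    print("fin",blob(P,(.563,-.012),.05,.09,.11))
    print("tray",blob(P,(.49,.337),.16,.022,.04))
    print("knock",blob(P,(.565,-.32),.07,.057,.08))
    print("stand",blob(P,(.415,-.285),.07,.077,.083))
    print("flange",blob(P,(.415,-.285),.06,.083,.09))
    print("handle",blob(P,(.415,-.285),.06,.13,.15))
    for nm,x,y in(("red",.71,.085),("blue",.445,-.1)):print(nm,blob(P,(x,y),.05,.03,.06))
    im=c["pixels"][:,:,::-1];print("mat",blob(P,(.579,-.319),.09,-.01,.015,mask=im.max(-1)<40))
E
python3 meas.py top0 scene0
```

```text
top0
die (3484, array([569. , -10.2,  59.9]), [array([568.1,  -9.6]), array([108.7, 249.4]), np.float64(1.7)])
bar (509, array([562.9,  -6.6,  75.7]), [array([563. , -10.9]), array([ 20.7, 189.2]), np.float64(2.3)])
catch (127, array([533.9, -54.7,  81.7]), [array([533.5, -54.6]), array([33.5, 20.3]), np.float64(1.3)]) (100, array([529.6,  33.5,  81.6]), [array([529.9,  34.3]), array([31.2, 20.1]), np.float64(1.9)])
fin (100, array([563.6, -10.3,  99.6]), [array([563.2, -11.2]), array([13.7, 32.9]), np.float64(1.6)])
tray (79, array([420.4, 400.8,  28.3]), [array([509.7, 390.6]), array([106.9, 291. ]), np.float64(74.3)])
knock (382, array([ 572.9, -314.4,   62.5]), [array([ 572.8, -315.5]), array([46. , 45.4]), np.float64(79.6)])
stand (723, array([ 416.5, -281.8,   79.9]), [array([ 415.1, -284.7]), array([80.2, 80.2]), np.float64(13.3)])
flange (212, array([ 415.8, -276.9,   86.1]), [array([ 414.7, -279. ]), array([39.3, 50.7]), np.float64(78.0)])
handle (116, array([ 413.6, -284. ,  135.2]), [array([ 413.2, -284.6]), array([15.8, 29.5]), np.float64(74.9)])
red (221, array([714.6,  
[... 990 characters left out ...]
313.3]), array([46.6, 45.8]), np.float64(81.9)])
stand (78, array([ 413.4, -282.1,   80.8]), [array([ 417.5, -282.8]), array([70.7, 78.9]), np.float64(12.2)])
flange (58, array([ 427. , -279.5,   86.5]), [array([ 427.6, -280.1]), array([26.8, 37.4]), np.float64(30.2)])
handle (44, array([ 415.6, -282.7,  135.4]), [array([ 414.2, -283.2]), array([29.1, 18.8]), np.float64(11.4)])
red (188, array([718.1,  90.1,  39.2]), [array([717. ,  90.7]), array([41.9, 42.9]), np.float64(37.5)])
blue (135, array([447.7, -98.8,  39.2]), [array([444.9, -98.9]), array([41.5, 43.8]), np.float64(72.3)])
mat (579, array([ 595.1, -313.9,    4. ]), [array([ 579.9, -319.3]), array([104.8, 107.7]), np.float64(82.6)])
```

Averaging both views gives these poses:

| Item | Position (mm) | Yaw |
|---|---|---|
| Block origin | (561.4, -8.6) | 2° |
| Nylon block | (573.5, -314.4) | -9° |
| Mat | (579.5, -319) | – |
| Stand | (416, -284) | – |
| Tray | about (491, 339) | x axis at 43.3° |

First I'll move over the nylon block.

Call:
arm_command:
  steps:
    - [0.53, 0.43, 0, 0, 0, 0.95, 1]
    - [0.53, 0.43, 0, 0, 0, 0.95, 1]
    - [0.53, 0.43, 0, 0, 0, 0.95, 1]
    - [0.53, 0.43, 0, 0, 0, 0.95, 1]
    - [0.53, 0.43, 0, 0, 0, 0.95, 1]
  grip_force: 100

```text
time: 0.72
position: [0.4138, -0.441, 0.25]
tool_rot: [0.947, -0.32, -0.0, -0.0]
ft_force: [0.2, 0.2, -0.8]
opening: 1.003
```

Call:
arm_command:
  steps:
    - [0.53, 0.43, 0, 0, 0, 0.95, 1]
    - [0.53, 0.43, 0, 0, 0, 0.95, 1]
    - [0.53, 0.43, 0, 0, 0, 0.95, 1]
    - [0.53, 0.43, 0, 0, 0, 0.95, 1]
    - [0.53, 0.43, 0, 0, 0, 0.95, 1]

```text
time: 1.35
position: [0.5728, -0.3121, 0.2499]
tool_rot: [0.997, -0.077, -0.0, -0.0]
ft_force: [0.5, 0.1, 0.6]
opening: 1.002
```

Call:
arm_command:
  steps:
    - [0, 0, -0.8, 0, 0, 0, 1]
    - [0, 0, 0, 0, 0, 0, 1]
    - [0, 0, 0, 0, 0, 0, 1]

```text
time: 1.72
position: [0.5719, -0.3139, 0.2033]
tool_rot: [0.997, -0.079, 0.0, 0.0]
ft_force: [-0.0, -0.4, -0.1]
opening: 0.999
```

```bash
cat > s.py <<'E'
from h import *
s=st(); from scipy.spatial.transform import Rotation as R
M=R.from_quat(s["tool_rot"]).as_matrix();print("jaw deg",round(np.degrees(np.arctan2(M[1,0],M[0,0])),2),"tilt",np.round(M[:2,2],4))
E
python3 s.py; python3 - <<'E'
from h import *
c=snap("top","t1");P=cloud(c);print(blob(P,(.575,-.315),.06,.05,.066));snap("scene","s1")
E
```

```text
1.73 [ 0.5719 -0.3139  0.2033] [ 9.969e-01 -7.920e-02  0.000e+00  2.000e-04] F [-0.  -0.4 -0.1] op 0.999 q [ 0.6   0.54 -0.28  1.54  0.16  1.09  0.13]
jaw deg -9.08 tilt [ 0.     -0.0005]
(391, array([ 572.4, -313.3,   62. ]), [array([ 573.1, -315. ]), array([44.9, 45.2]), np.float64(80.2)])
```

Call:
arm_command:
  steps:
    - [0.02, -0.01, -0.9, 0, 0, 0, 1]
    - [0, 0, -0.9, 0, 0, 0, 1]
    - [0, 0, -0.5, 0, 0, 0, 1]
    - [0, 0, -0.3, 0, 0, 0, 1]
    - [0, 0, -0.15, 0, 0, 0, 1]

```text
time: 2.45
position: [0.5738, -0.3141, 0.0377]
tool_rot: [0.997, -0.079, 0.001, 0.0]
ft_force: [0.9, 0.8, -0.3]
opening: 0.997
```

Call:
arm_command:
  steps:
    - [0, 0, 0, 0, 0, 0, 0.2]
    - [0, 0, 0, 0, 0, 0, 0.2]
    - [0, 0, 0, 0, 0, 0, 0.2]
    - [0, 0, 0, 0, 0, 0, 0.2]
    - [0, 0, 0, 0, 0, 0, 0.2]

```text
time: 3.08
position: [0.5744, -0.314, 0.0389]
tool_rot: [0.997, -0.079, 0.001, 0.0]
ft_force: [-0.3, -0.0, 6.2]
opening: 0.516
```

Call:
arm_command:
  steps:
    - [0, 0, 0, 0, 0, 0, 0.2]
    - [0, 0, 0, 0, 0, 0, 0.2]

```text
time: 3.32
position: [0.5744, -0.314, 0.0389]
tool_rot: [0.997, -0.079, 0.001, 0.001]
ft_force: [-0.4, 0.4, 6.5]
opening: 0.517
```

Call:
arm_command:
  steps:
    - [0, 0, 0.7, 0, 0, 0, 0.2]
    - [0, 0, 0.99, 0, 0, 0, 0.2]
    - [0, 0.6, 0, 0, 0, 0.6, 0.2]
    - [0, 0.6, 0, 0, 0, 0.6, 0.2]
    - [-0.11, 0.6, 0, 0, 0, 0.65, 0.2]

```text
time: 3.95
position: [0.567, -0.2044, 0.1394]
tool_rot: [1.0, 0.019, 0.001, 0.0]
ft_force: [0.2, 0.5, -1.0]
opening: 0.513
```

Call:
arm_command:
  steps:
    - [0, 0.6, 0, 0, 0, 0, 0.2]
    - [0, 0.43, 0, 0, 0, 0, 0.2]
    - [0, 0, -0.5, 0, 0, 0, 0.2]
    - [0, 0, 0, 0, 0, 0, 0.2]

```text
time: 4.45
position: [0.5652, -0.1436, 0.1075]
tool_rot: [1.0, 0.019, -0.002, -0.0]
ft_force: [-0.4, -0.6, -1.1]
opening: 0.514
```

```bash
python3 s.py; python3 - <<'E'
from h import *
c=snap("top","t2");P=cloud(c);snap("scene","s2")
a=c["pixels"][:,:,::-1];cv2.imwrite("pics/t2z.png",cv2.resize(a[150:250,180:360],None,fx=4,fy=4))
a=dict(np.load("s2.npz"))["pixels"][:,:,::-1];cv2.imwrite("pics/s2z.png",cv2.resize(a[120:250,130:320],None,fx=4,fy=4))
E
```

```text
4.45 [ 0.5652 -0.1436  0.1075] [ 9.998e-01  1.850e-02 -1.700e-03 -2.000e-04] F [-0.4 -0.6 -1.1] op 0.514 q [ 0.39  0.55 -0.34  1.81  0.24  0.83 -0.02]
jaw deg 2.12 tilt [-0.0035  0.0003]
```

View pics/s2z.png

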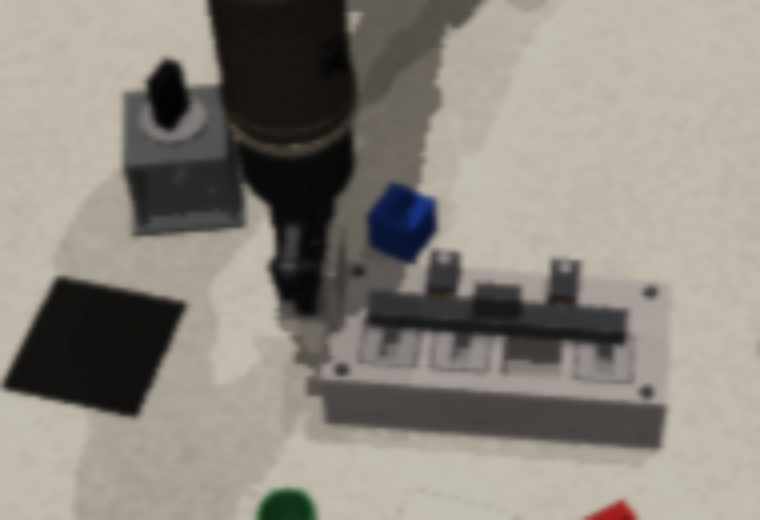

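View pics/t2z.png

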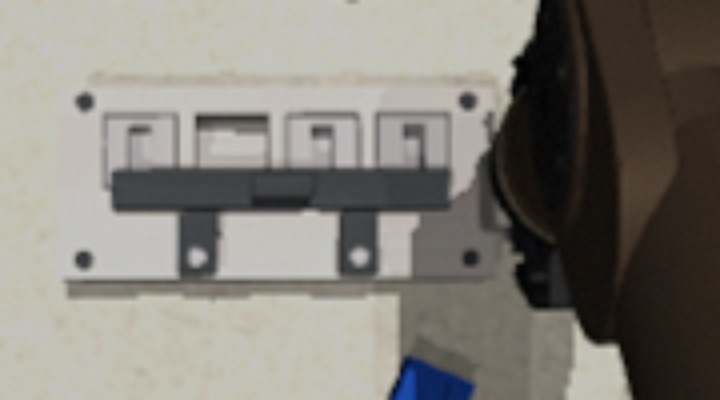

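Call:
arm_command:
  steps:
    - [0.03, 0, -0.14, 0, 0, 0, 0.2]
    - [0, 0.1, 0, 0, 0, 0, 0.2]
    - [0, 0.1, 0, 0, 0, 0, 0.2]
    - [0, 0, 0, 0, 0, 0, 0.2]
  grip_force: 120

```text
time: 5.05
position: [0.5688, -0.1307, 0.1006]
tool_rot: [1.0, 0.019, 0.0, -0.0]
ft_force: [-0.4, -0.4, -0.7]
opening: 0.513
```

Call:
arm_command:
  steps:
    - [0, 0.06, 0, 0, 0, 0, 0.2]
    - [0, 0.06, 0, 0, 0, 0, 0.2]
    - [0, 0.06, 0, 0, 0, 0, 0.2]
    - [0, 0.06, 0, 0, 0, 0, 0.2]
    - [-0.01, 0.06, 0, 0, 0, 0, 0.2]

```text
time: 5.68
position: [0.5683, -0.1172, 0.1006]
tool_rot: [1.0, 0.017, 0.0, 0.002]
ft_force: [1.2, -9.9, -0.6]
opening: 0.512
```

```bash
python3 s.py; python3 - <<'E'
from h import *
c=snap("top","t3");P=cloud(c);print(blob(P,(.563,-.005),.05,.09,.11))
snap("scene","s3")
a=dict(np.load("s3.npz"))["pixels"][:,:,::-1];cv2.imwrite("pics/s3z.png",cv2.resize(a[120:250,130:320],None,fx=4,fy=4))
E
```

```text
5.67 [ 0.5683 -0.1172  0.1006] [9.999e-01 1.690e-02 4.000e-04 1.900e-03] F [ 1.2 -9.9 -0.6] op 0.512 q [ 0.34  0.55 -0.33  1.83  0.24  0.8  -0.08]
jaw deg 1.94 tilt [ 0.001  -0.0039]
(90, array([561.7,  -1.3, 100.1]), [array([561.6,  -1.3]), array([11.2, 30.7]), np.float64(1.2)])
```

View pics/s3z.png

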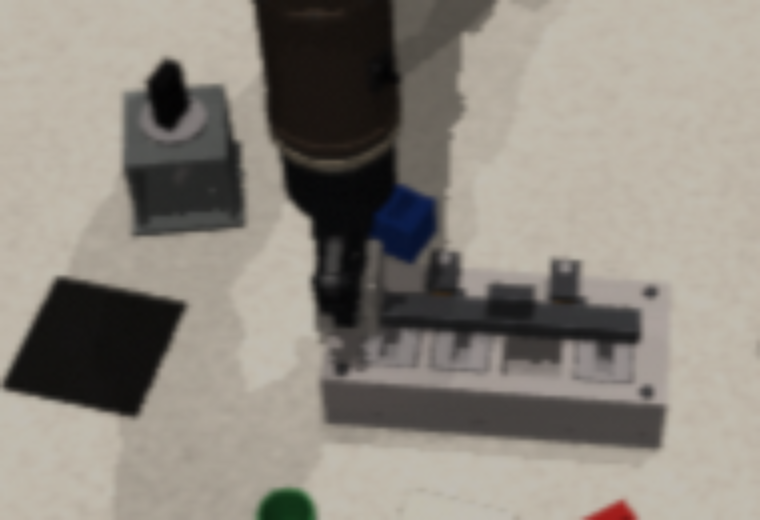

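The bar is sliding at about 10 N and has moved roughly 10 mm, so I'll push 20 mm more.

Call:
arm_command:
  steps:
    - [0, 0.07, 0, 0, 0, 0, 0.2]
    - [0, 0.07, 0, 0, 0, 0, 0.2]
    - [-0.01, 0.07, 0, 0, 0, 0, 0.2]
    - [0, 0.07, 0, 0, 0, 0, 0.2]
    - [0, 0.06, 0, 0, 0, 0, 0.2]

```text
time: 6.4
position: [0.5674, -0.0929, 0.1004]
tool_rot: [1.0, 0.018, 0.0, -0.0]
ft_force: [-0.2, -1.4, -0.5]
opening: 0.51
```

Call:
arm_command:
  steps:
    - [0, 0.0, 0, 0, 0, 0, 0.2]
    - [0, 0, 0, 0, 0, 0, 0.2]

```text
time: 6.65
position: [0.5673, -0.093, 0.1002]
tool_rot: [1.0, 0.018, -0.0, -0.0]
ft_force: [-0.5, 0.9, -1.9]
opening: 0.517
```

```bash
python3 s.py; python3 - <<'E'
from h import *
c=snap("top","t4");P=cloud(c);print(blob(P,(.563,.015),.05,.09,.11),blob(P,(.563,.02),.12,.0725,.0785))
E
```

```text
6.65 [ 0.5673 -0.093   0.1002] [ 9.998e-01  1.850e-02 -1.000e-04 -2.000e-04] F [-0.5  0.9 -1.9] op 0.517 q [ 0.31  0.55 -0.34  1.84  0.24  0.8  -0.12]
jaw deg 2.12 tilt [-0.0001  0.0004]
(96, array([561. ,  23.8, 100. ]), [array([560.9,  23.8]), array([11.3, 32.9]), np.float64(1.4)]) (531, array([560.6,  26.5,  75.8]), [array([560.8,  21.8]), array([ 20.6, 186.4]), np.float64(1.7)])
```

Fin moved about 35 mm, so the ears are clear. Now I'll return the nylon block to the mat.

Call:
arm_command:
  steps:
    - [0, -0.4, 0, 0, 0, 0, 0.2]
    - [0, -0.6, 0.67, 0, 0, 0, 0.2]
    - [0.1, -0.7, 0, 0, 0, -0.6, 0.2]
    - [0.1, -0.7, 0, 0, 0, -0.6, 0.2]
    - [0, -0.7, 0, 0, 0, -0.63, 0.2]

```text
time: 7.32
position: [0.5797, -0.2806, 0.1406]
tool_rot: [0.997, -0.078, 0.0, -0.0]
ft_force: [1.1, 0.3, -1.7]
opening: 0.516
```

Call:
arm_command:
  steps:
    - [0, -0.66, 0, 0, 0, 0, 0.2]
    - [0, 0, -0.6, 0, 0, 0, 0.2]
    - [0, 0, -0.6, 0, 0, 0, 0.2]
    - [0, 0, -0.3, 0, 0, 0, 0.2]
    - [0, 0, 0, 0, 0, 0, 0.2]

```text
time: 7.95
position: [0.5787, -0.3185, 0.0494]
tool_rot: [0.997, -0.077, -0.001, -0.0]
ft_force: [-0.6, -0.4, -1.3]
opening: 0.515
```

```bash
python3 s.py
```

```text
7.95 [ 0.5787 -0.3185  0.0494] [ 9.97e-01 -7.74e-02 -1.10e-03 -5.00e-04] F [-0.6 -0.4 -1.3] op 0.515 q [ 0.58  0.71 -0.25  1.65  0.22  0.81  0.08]
jaw deg -8.87 tilt [-0.0021  0.0012]
```

Call:
arm_command:
  steps:
    - [0, 0, -0.1, 0, 0, 0, 0.2]
    - [0, 0, -0.06, 0, 0, 0, 0.2]
    - [0, 0, 0, 0, 0, 0, 0.2]
    - [0, 0, 0, 0, 0, 0, 0.2]

```text
time: 8.45
position: [0.5796, -0.3191, 0.0414]
tool_rot: [0.997, -0.078, 0.0, 0.0]
ft_force: [0.7, -0.1, -1.5]
opening: 0.514
```

Call:
arm_command:
  steps:
    - [0, 0, 0, 0, 0, 0, 0.7]
    - [0, 0, 0, 0, 0, 0, 0.9]
    - [0, 0, 0, 0, 0, 0, 0.9]
    - [0, 0, 0.1, 0, 0, 0, 0.9]
    - [0, 0, 0.5, 0, 0, 0, 0.9]

```text
time: 9.07
position: [0.5781, -0.3185, 0.0758]
tool_rot: [0.997, -0.077, -0.002, -0.001]
ft_force: [0.1, -0.6, -0.2]
opening: 0.901
```

Call:
arm_command:
  steps:
    - [0, 0, 0.8, 0, 0, 0, 0.5]
    - [0, 0, 0.8, 0, 0, 0, 0.5]
    - [0, 0.7, 0.3, 0, 0, 0.6, 0.5]
    - [0, 0.7, 0, 0, 0, 0.6, 0.5]
    - [0, 0.7, 0, 0, 0, 0.6, 0.5]

```text
time: 9.7
position: [0.5794, -0.1918, 0.1919]
tool_rot: [1.0, 0.018, 0.001, 0.0]
ft_force: [0.2, 0.0, 0.3]
opening: 0.503
```

```bash
python3 s.py; python3 - <<'E'
from h import *
c=snap("top","t5");P=cloud(c);print(blob(P,(.579,-.318),.06,.05,.07),blob(P,(.563,.015),.05,.09,.11),blob(P,(.563,.02),.12,.0725,.0785))
c=snap("scene","s5");P=cloud(c);print(blob(P,(.579,-.318),.06,.05,.07),blob(P,(.563,.015),.05,.09,.11))
E
```

```text
9.7 [ 0.5794 -0.1918  0.1919] [9.998e-01 1.760e-02 7.000e-04 3.000e-04] F [0.2 0.  0.3] op 0.503 q [ 0.48  0.49 -0.35  1.66  0.19  1.02  0.1 ]
jaw deg 2.01 tilt [ 0.0013 -0.0005]
None (93, array([560.9,  23.6,  99.7]), [array([561. ,  23.8]), array([11.5, 32.8]), np.float64(2.3)]) (540, array([560.9,  25.1,  75.8]), [array([560.8,  22.8]), array([ 20.7, 188.7]), np.float64(1.6)])
(222, array([ 582.3, -317.1,   62.3]), [array([ 578.9, -317.7]), array([45.2, 46.6]), np.float64(81.0)]) (64, array([563.5,  24.9,  99.9]), [array([561.7,  25.5]), array([17.2, 31.7]), np.float64(5.3)])
```

View pics/s5.png

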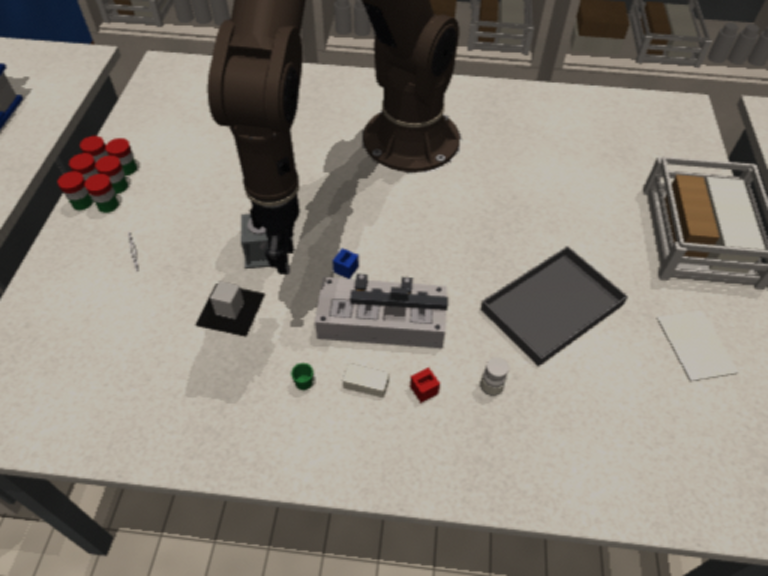

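Nylon block is upright at the middle of its mat (578.9,-317.7). I'll pinch the fin at (561.3, 24.6), keeping the fingertips above the catch tops.

Call:
arm_command:
  steps:
    - [-0.1, 0.9, 0, 0, 0, 0, 0.5]
    - [-0.1, 0.9, 0, 0, 0, 0, 0.5]
    - [-0.1, 0.9, 0, 0, 0, 0, 0.5]
    - [0, 0.9, 0, 0, 0, 0, 0.5]
    - [0, 0, 0, 0, 0, 0, 0.5]
  grip_force: 60

```text
time: 10.42
position: [0.5612, 0.0284, 0.1918]
tool_rot: [1.0, 0.02, 0.001, -0.001]
ft_force: [0.2, -0.5, -0.4]
opening: 0.497
```

Call:
arm_command:
  steps:
    - [0, 0, -0.6, 0, 0, 0, 0.5]
    - [0, 0, -0.4, 0, 0, 0, 0.5]
    - [0, 0, 0, 0, 0, 0, 0.5]

```text
time: 10.8
position: [0.5604, 0.0214, 0.1296]
tool_rot: [1.0, 0.016, -0.002, 0.0]
ft_force: [0.5, -0.9, -0.1]
opening: 0.5
```

```bash
python3 s.py
```

```text
10.8 [0.5604 0.0214 0.1296] [ 9.999e-01  1.590e-02 -1.600e-03  5.000e-04] F [ 0.5 -0.9 -0.1] op 0.5 q [ 0.14  0.5  -0.38  1.84  0.24  0.85 -0.33]
jaw deg 1.83 tilt [-0.0033 -0.001 ]
```

Call:
arm_command:
  steps:
    - [0, 0, -0.25, 0, 0, 0, 0.5]
    - [0, 0, -0.17, 0, 0, 0, 0.5]
    - [0, 0, 0, 0, 0, 0, 0.5]
    - [0, 0, 0, 0, 0, 0, 0.5]

```text
time: 11.3
position: [0.5616, 0.0231, 0.106]
tool_rot: [1.0, 0.017, 0.0, -0.0]
ft_force: [0.1, -0.2, -0.2]
opening: 0.499
```

```bash
python3 s.py;python3 - <<'E'
from h import *
snap("scene","s6")
a=dict(np.load("s6.npz"))["pixels"][:,:,::-1];cv2.imwrite("pics/s6z.png",cv2.resize(a[120:250,180:340],None,fx=4,fy=4))
E
```

```text
11.3 [0.5616 0.0231 0.106 ] [ 9.999e-01  1.670e-02  2.000e-04 -0.000e+00] F [ 0.1 -0.2 -0.2] op 0.499 q [ 0.13  0.53 -0.37  1.86  0.26  0.8  -0.34]
jaw deg 1.92 tilt [0.0005 0.0001]
```

View pics/s6z.png

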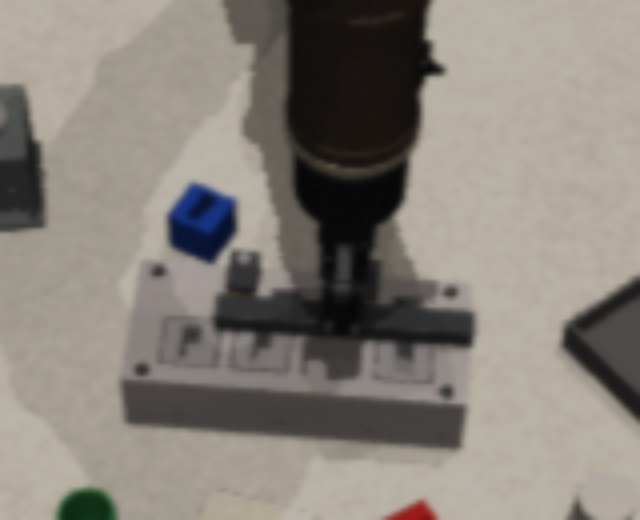

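Call:
arm_command:
  steps:
    - [0, 0.02, -0.03, 0, 0, 0, 0]
    - [0, 0, 0, 0, 0, 0, 0]
    - [0, 0, 0, 0, 0, 0, 0]
    - [0, 0, 0, 0, 0, 0, 0]
    - [0, 0, 0, 0, 0, 0, 0]

```text
time: 11.98
position: [0.5615, 0.0244, 0.1041]
tool_rot: [1.0, 0.017, 0.0, -0.0]
ft_force: [0.3, 1.2, 3.3]
opening: 0.143
```

Call:
arm_command:
  steps:
    - [0, 0, 0.1, 0, 0, 0, 0]
    - [0, 0, 0.2, 0, 0, 0, 0]
    - [0, 0, 0.3, 0, 0, 0, 0]
    - [0, 0, 0.5, 0, 0, 0, 0]
    - [0, 0, 0, 0, 0, 0, 0]

```text
time: 12.6
position: [0.5631, 0.0245, 0.173]
tool_rot: [1.0, 0.017, 0.003, -0.0]
ft_force: [-0.0, 0.0, -3.1]
opening: 0.145
```

```bash
python3 s.py;python3 - <<'E'
from h import *
snap("scene","s7")
a=dict(np.load("s7.npz"))["pixels"][:,:,::-1];cv2.imwrite("pics/s7z.png",cv2.resize(a[120:250,180:340],None,fx=4,fy=4))
E
```

```text
12.6 [0.5631 0.0245 0.173 ] [ 9.999e-01  1.660e-02  2.700e-03 -2.000e-04] F [-0.   0.  -3.1] op 0.145 q [ 0.16  0.45 -0.4   1.8   0.21  0.93 -0.3 ]
jaw deg 1.9 tilt [0.0054 0.0004]
```

View pics/s7z.png

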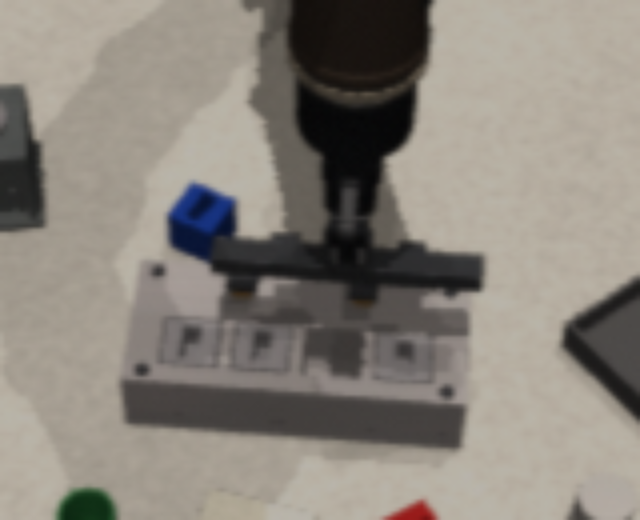

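Call:
arm_command:
  steps:
    - [-0.1, 0.82, 0, 0, 0, 0.98, 0]
    - [-0.1, 0.82, 0, 0, 0, 0.98, 0]
    - [-0.09, 0.82, 0, 0, 0, 0.98, 0]
    - [-0.09, 0.82, 0, 0, 0, 0.98, 0]
    - [-0.09, 0.82, 0, 0, 0, 0.98, 0]

```text
time: 13.28
position: [0.5324, 0.2712, 0.1689]
tool_rot: [0.962, 0.271, -0.001, 0.0]
ft_force: [1.3, -0.5, -2.9]
opening: 0.144
```

Call:
arm_command:
  steps:
    - [-0.09, 0.82, 0, 0, 0, 0.98, 0]
    - [-0.09, 0.82, 0, 0, 0, 0.98, 0]
    - [0, 0, -0.5, 0, 0, 0, 0]
    - [0, 0, 0, 0, 0, 0, 0]
    - [0, 0, 0, 0, 0, 0, 0]

```text
time: 13.9
position: [0.5228, 0.3676, 0.14]
tool_rot: [0.93, 0.366, -0.0, 0.0]
ft_force: [0.4, 0.7, -1.3]
opening: 0.148
```

```bash
python3 s.py;python3 - <<'E'
from h import *
c=snap("scene","s8");snap("top","t8")
E
```

```text
13.9 [0.5228 0.3676 0.14  ] [ 9.304e-01  3.665e-01 -3.000e-04  4.000e-04] F [ 0.4  0.7 -1.3] op 0.148 q [-0.33  0.63 -0.57  1.62  0.39  1.   -0.27]
jaw deg 43.0 tilt [-0.0002 -0.0009]
```

View pics/s8.png

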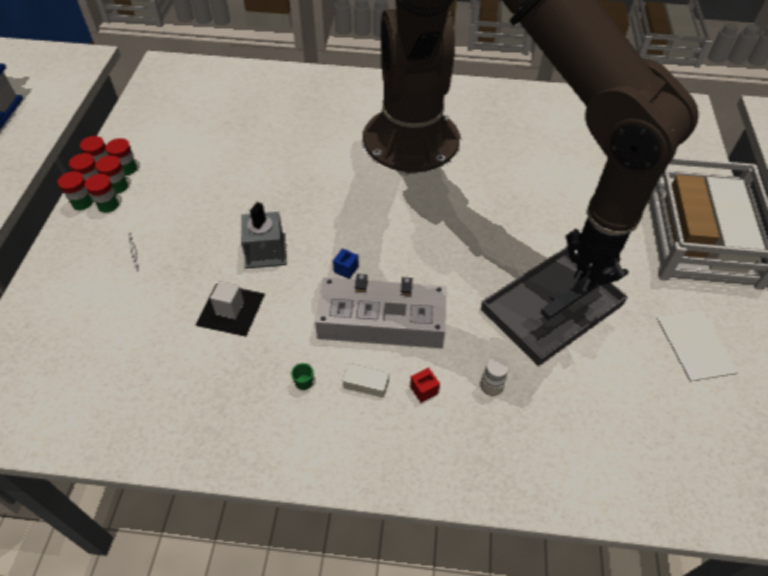

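View pics/t8.png

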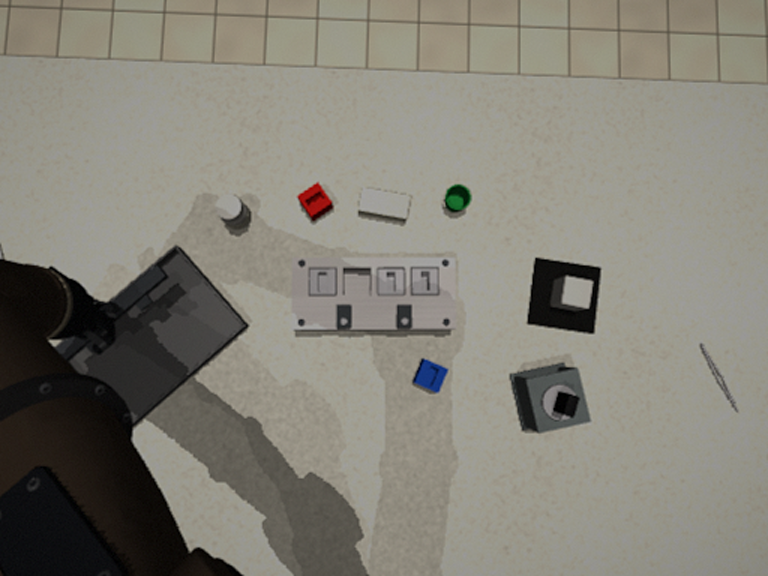

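The bar is over the tray and parallel to its long side, so I'll lower it.

Call:
arm_command:
  steps:
    - [0, 0, -0.6, 0, 0, 0, 0]
    - [0, 0, -0.5, 0, 0, 0, 0]
    - [0, 0, -0.2, 0, 0, 0, 0]
    - [0, 0, -0.12, 0, 0, 0, 0]
    - [0, 0, 0, 0, 0, 0, 0]

```text
time: 14.62
position: [0.5227, 0.3688, 0.0553]
tool_rot: [0.93, 0.367, 0.0, -0.0]
ft_force: [-0.1, -0.5, -2.6]
opening: 0.142
```

Call:
arm_command:
  steps:
    - [0, 0, -0.06, 0, 0, 0, 0]
    - [0, 0, -0.05, 0, 0, 0, 0]
    - [0, 0, 0, 0, 0, 0, 0]
    - [0, 0, 0, 0, 0, 0, 0]

```text
time: 15.12
position: [0.5224, 0.3687, 0.0482]
tool_rot: [0.93, 0.367, 0.0, -0.0]
ft_force: [0.6, 0.3, -2.4]
opening: 0.146
```

Call:
arm_command:
  steps:
    - [0, 0, -0.03, 0, 0, 0, 0]
    - [0, 0, 0, 0, 0, 0, 0]
    - [0, 0, 0, 0, 0, 0, 0.35]
    - [0, 0, 0, 0, 0, 0, 0.35]
    - [0, 0, 0, 0, 0, 0, 0.35]

```text
time: 15.75
position: [0.5224, 0.3686, 0.0462]
tool_rot: [0.93, 0.367, 0.0, -0.0]
ft_force: [-0.2, -0.0, -0.6]
opening: 0.347
```

Call:
arm_command:
  steps:
    - [0, 0, 0.3, 0, 0, 0, 0.35]
    - [0, 0, 0.8, 0, 0, 0, 0.35]
    - [0, 0, 0.8, 0, 0, 0, 0.35]
    - [-0.3, -0.9, 0.3, 0, 0, 0, 0.6]
    - [-0.3, -0.9, 0, 0, 0, 0, 0.6]

```text
time: 16.38
position: [0.4867, 0.2608, 0.1812]
tool_rot: [0.93, 0.368, 0.002, -0.0]
ft_force: [1.3, -0.9, 0.5]
opening: 0.603
```

Call:
arm_command:
  steps:
    - [-0.3, -0.9, 0, 0, 0, 0, 0.6]
    - [-0.3, -0.9, 0, 0, 0, 0.4, 0.6]
    - [-0.2, -0.9, 0, 0, 0, 0.5, 0.6]
    - [-0.1, -0.9, 0, 0, 0, 0.5, 0.6]
    - [-0.1, -0.9, 0, 0, 0, 0.5, 0.6]

```text
time: 17.0
position: [0.4263, -0.0108, 0.1796]
tool_rot: [0.889, 0.459, 0.001, 0.001]
ft_force: [0.6, -0.9, 0.4]
opening: 0.594
```

```bash
python3 s.py;python3 - <<'E'
from h import *
for n,t in(("scene","s9"),("top","t9")):
    c=snap(n,t);P=cloud(c);im=c["pixels"][:,:,::-1]
    print(n,"fin",blob(P,(.523,.369),.05,.038,.05),"bar",blob(P,(.523,.369),.12,.0165,.0215))
    print("tray",blob(P,(.491,.338),.16,.026,.034),"handle",blob(P,(.414,-.284),.05,.128,.142))
c=dict(np.load("t9.npz"));im=c["pixels"][:,:,::-1]
cv2.imwrite("pics/t9z.png",cv2.resize(im[230:300,330:410],None,fx=7,fy=7,interpolation=cv2.INTER_CUBIC))
cv2.imwrite("pics/t9d.png",cv2.resize(im[160:230,185:315],None,fx=6,fy=6,interpolation=cv2.INTER_CUBIC))
c=dict(np.load("s9.npz"));im=c["pixels"][:,:,::-1]
cv2.imwrite("pics/s9z.png",cv2.resize(im[125:185,150:210],None,fx=9,fy=9,interpolation=cv2.INTER_CUBIC))
E
```

```text
17.0 [ 0.4263 -0.0108  0.1796] [8.886e-01 4.587e-01 8.000e-04 7.000e-04] F [ 0.6 -0.9  0.4] op 0.594 q [ 0.47  0.27 -0.68  2.08  0.23  0.86  0.62]
jaw deg 54.6 tilt [ 0.002  -0.0005]
scene fin (49, array([523.3, 370.1,  43.7]), [array([523. , 369.7]), array([15.7, 30.8]), np.float64(43.4)]) bar (9, array([548.1, 335.5,  19. ]), [array([548.6, 335.5]), array([6.1, 8.7]), np.float64(84.7)])
tray (389, array([500.9, 337.8,  29.8]), [array([490.9, 339.2]), array([171.7, 254.1]), np.float64(43.3)]) handle (52, array([ 416.3, -282.3,  135.5]), [array([ 414.5, -282.5]), array([16.9, 30.3]), np.float64(78.8)])
top fin (97, array([522.2, 367. ,  43.6]), [array([522.4, 367.3]), array([14.4, 33.4]), np.float64(43.5)]) bar (202, array([534.7, 354.1,  19.4]), [array([526.6, 363. ]), array([ 22.1, 176.9]), np.float64(42.9)])
tray (709, array([488.2, 342.5,  29.5]), [array([490.3, 337.7]), array([171. , 250.9]), np.float64(43.3)]) handle (118, array([ 412.9, -283.4,  135. ]), [array([ 413.2, -284.4]), array([15.8, 29.5]), np.float64(73.9)])
```

View pics/t9.png

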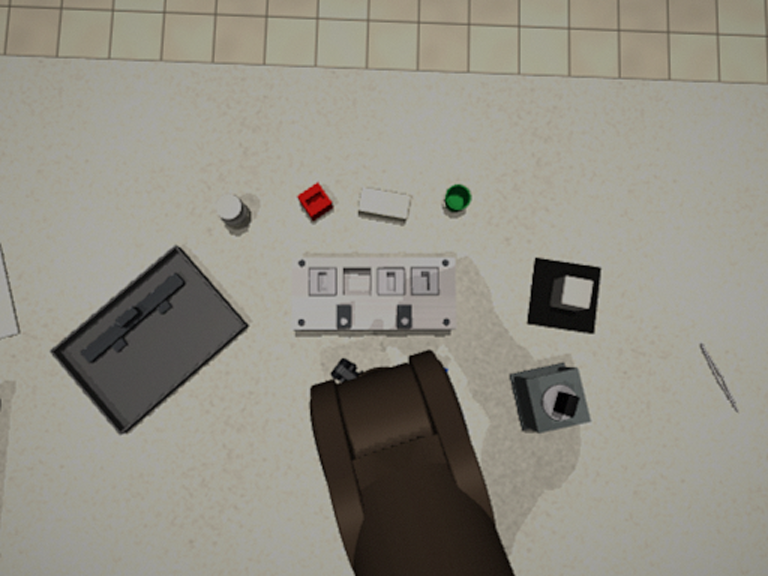

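View pics/t9z.png

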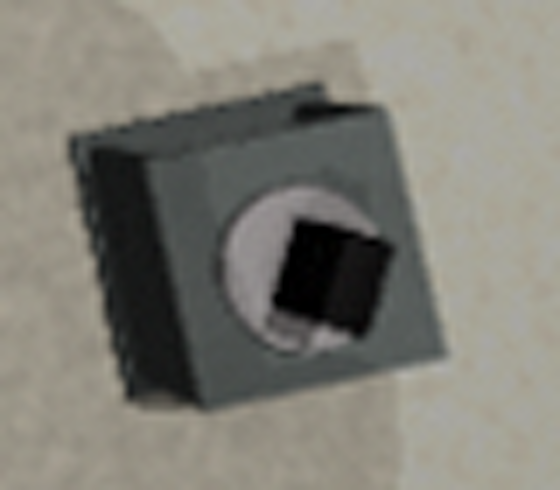

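View pics/t9d.png

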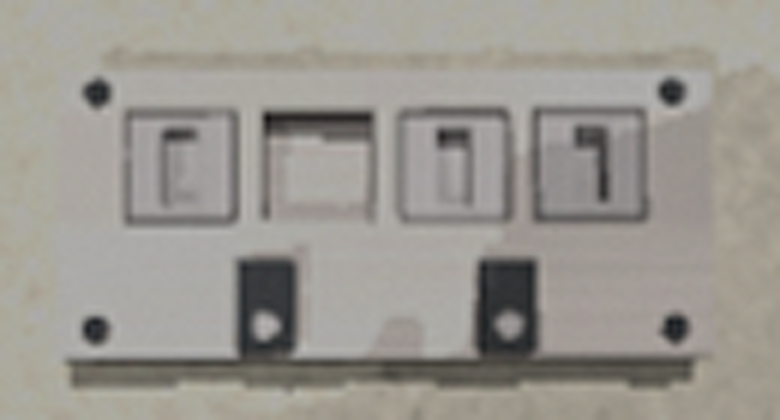

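View pics/s9z.png

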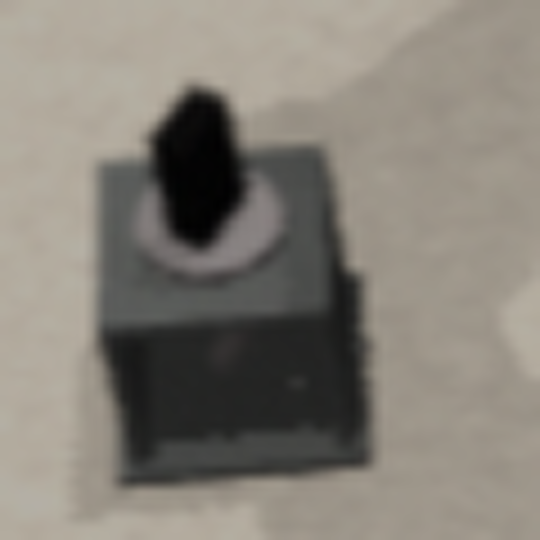

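The bar lies in the tray at about (523,368), aligned with it. Puller handle top is at (413.9,-283.5), with its thin axis at about 75°, so I'll fetch it.

Call:
arm_command:
  steps:
    - [-0.04, -0.9, 0, 0, 0, 0.68, 0.6]
    - [-0.04, -0.9, 0, 0, 0, 0.68, 0.6]
    - [-0.04, -0.9, 0, 0, 0, 0.68, 0.6]
    - [-0.04, -0.9, 0, 0, 0, 0.68, 0.6]
    - [-0.04, -0.9, 0, 0, 0, 0.68, 0.6]
  grip_force: 100

```text
time: 17.73
position: [0.4148, -0.2808, 0.1796]
tool_rot: [0.793, 0.609, 0.0, 0.001]
ft_force: [0.6, -0.2, -0.0]
opening: 0.601
```

Call:
arm_command:
  steps:
    - [0, 0, 0, 0, 0, 0, 0.6]
    - [0, 0, 0, 0, 0, 0, 0.6]
    - [0, 0, 0, 0, 0, 0, 0.6]

```text
time: 18.1
position: [0.4149, -0.2778, 0.1788]
tool_rot: [0.793, 0.609, 0.0, 0.0]
ft_force: [0.9, -0.0, 0.1]
opening: 0.601
```

```bash
python3 s.py
```

```text
18.1 [ 0.4149 -0.2778  0.1788] [7.934e-01 6.087e-01 2.000e-04 1.000e-04] F [ 0.9 -0.   0.1] op 0.601 q [ 0.97  0.38 -0.62  1.93  0.28  0.92  1.52]
jaw deg 74.99 tilt [0.0004 0.    ]
```

Call:
arm_command:
  steps:
    - [-0.02, -0.09, -0.3, 0, 0, 0, 0.6]
    - [0, 0, -0.4, 0, 0, 0, 0.6]
    - [0, 0, -0.3, 0, 0, 0, 0.6]
    - [0, 0, -0.12, 0, 0, 0, 0.6]
    - [0, 0, 0, 0, 0, 0, 0.6]

```text
time: 18.73
position: [0.413, -0.2843, 0.1106]
tool_rot: [0.794, 0.608, -0.0, -0.001]
ft_force: [0.3, 0.1, -0.8]
opening: 0.598
```

```bash
python3 s.py
```

```text
18.73 [ 0.413  -0.2843  0.1106] [ 7.938e-01  6.082e-01 -1.000e-04 -6.000e-04] F [ 0.3  0.1 -0.8] op 0.598 q [ 0.93  0.48 -0.57  1.99  0.36  0.77  1.45]
jaw deg 74.91 tilt [-0.0009  0.0008]
```

Call:
arm_command:
  steps:
    - [0, 0, 0, 0, 0, 0, 0]
    - [0, 0, 0, 0, 0, 0, 0]
    - [0, 0, 0, 0, 0, 0, 0]
    - [0, 0, 0, 0, 0, 0, 0]
    - [0, 0, 0, 0, 0, 0, 0]

```text
time: 19.35
position: [0.4136, -0.285, 0.1119]
tool_rot: [0.794, 0.608, 0.0, 0.001]
ft_force: [-0.9, -0.4, 6.9]
opening: 0.171
```

```bash
python3 s.py
```

```text
19.35 [ 0.4136 -0.285   0.1119] [7.941e-01 6.078e-01 2.000e-04 7.000e-04] F [-0.9 -0.4  6.9] op 0.171 q [ 0.93  0.47 -0.57  1.99  0.36  0.77  1.45]
jaw deg 74.87 tilt [ 0.0011 -0.0008]
```

```bash
cat > plug.py <<'E'
from h import *
c=dict(np.load("t9.npz"))
for nm,u,v in(("p3",182.5,165),("p1",456,164),("p0",591.5,164)):
    print(nm,np.round(ray(c,185+(u+.5)/6-.5,160+(v+.5)/6-.5,.06)*1000,1))
c=dict(np.load("s9.npz"));im=c["pixels"][:,:,::-1]
cv2.imwrite("pics/s9d.png",cv2.resize(im[180:235,205:305],None,fx=8,fy=8,interpolation=cv2.INTER_CUBIC))
R=np.deg2rad(2.0)
for y in(78,-26,-78):print(y,561.4+25*np.cos(R)-y*np.sin(R),-8.6+25*np.sin(R)+y*np.cos(R))
E
python3 plug.py
```

```text
p3 [584.5  69.7  60. ]
p1 [587.9 -34.4  60. ]
p0 [589.5 -86.2  60. ]
78 583.6626099326824 70.224971925052
-26 587.2921575897424 -33.71167408493397
-78 589.1069314182724 -85.67999708992694
```

View pics/s9d.png

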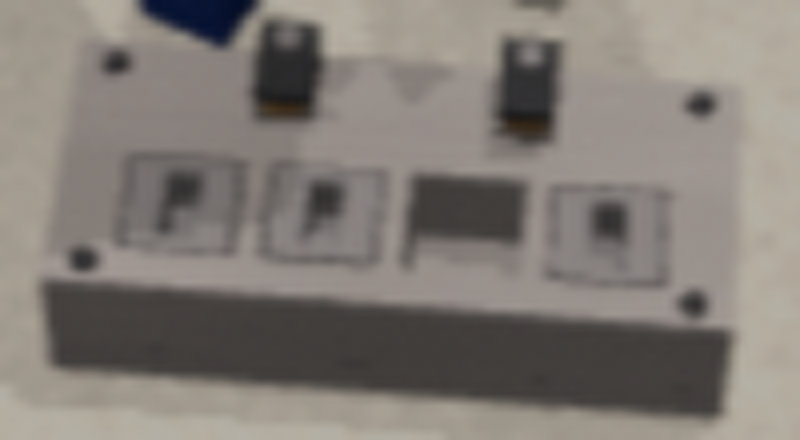

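Call:
arm_command:
  steps:
    - [0, 0, 0.2, 0, 0, 0, 0]
    - [0, 0, 0.4, 0, 0, 0, 0]
    - [0, 0, 0.5, 0, 0, 0, 0]
    - [0, 0, 0.4, 0, 0, 0, 0]
    - [0, 0, 0, 0, 0, 0, 0]

```text
time: 19.98
position: [0.4141, -0.2852, 0.2031]
tool_rot: [0.794, 0.608, 0.001, 0.002]
ft_force: [1.4, -0.1, -1.9]
opening: 0.176
```

```bash
python3 s.py; python3 - <<'E'
from h import *
c=snap("scene","s10");im=c["pixels"][:,:,::-1]
cv2.imwrite("pics/s10z.png",cv2.resize(im[60:190,110:240],None,fx=4.5,fy=4.5,interpolation=cv2.INTER_CUBIC))
E
```

```text
19.98 [ 0.4141 -0.2852  0.2031] [7.941e-01 6.078e-01 5.000e-04 1.700e-03] F [ 1.4 -0.1 -1.9] op 0.176 q [ 0.99  0.36 -0.63  1.89  0.26  0.97  1.55]
jaw deg 74.86 tilt [ 0.003  -0.0021]
```

View pics/s10z.png

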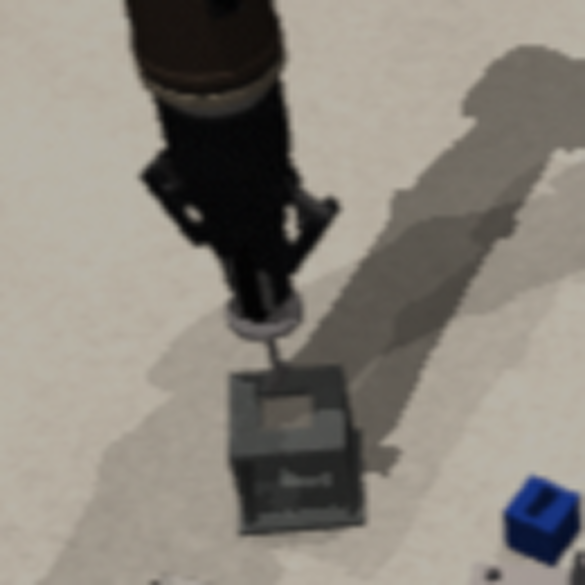

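The puller is out of its stand and hanging straight. Next is plug0 at (589.3,-85.8), with the jaw turned to 92°.

Call:
arm_command:
  steps:
    - [0.58, 0.66, 0, 0, 0, 0.57, 0]
    - [0.58, 0.66, 0, 0, 0, 0.57, 0]
    - [0.58, 0.66, 0, 0, 0, 0.57, 0]
    - [0.58, 0.66, 0, 0, 0, 0.57, 0]
    - [0.58, 0.66, 0, 0, 0, 0.57, 0]

```text
time: 20.65
position: [0.5874, -0.0857, 0.1996]
tool_rot: [0.694, 0.72, -0.001, -0.001]
ft_force: [0.7, -1.4, -2.2]
opening: 0.173
```

Call:
arm_command:
  steps:
    - [0, 0, 0, 0, 0, 0, 0]
    - [0, 0, 0, 0, 0, 0, 0]
    - [0, 0, 0, 0, 0, 0, 0]
    - [0, 0, 0, 0, 0, 0, 0]

```text
time: 21.15
position: [0.5866, -0.0882, 0.201]
tool_rot: [0.696, 0.718, -0.0, 0.0]
ft_force: [-0.3, 0.6, -1.8]
opening: 0.175
```

```bash
python3 s.py; python3 - <<'E'
from h import *
c=snap("scene","s11");im=c["pixels"][:,:,::-1]
cv2.imwrite("pics/s11z.png",cv2.resize(im[130:240,190:310],None,fx=5,fy=5,interpolation=cv2.INTER_CUBIC))
E
```

```text
21.15 [ 0.5866 -0.0882  0.201 ] [ 6.956e-01  7.185e-01 -4.000e-04  1.000e-04] F [-0.3  0.6 -1.8] op 0.175 q [ 0.54  0.53 -0.7   1.67  0.38  1.08  1.33]
jaw deg 91.86 tilt [-0.0004 -0.0006]
```

View pics/s11z.png

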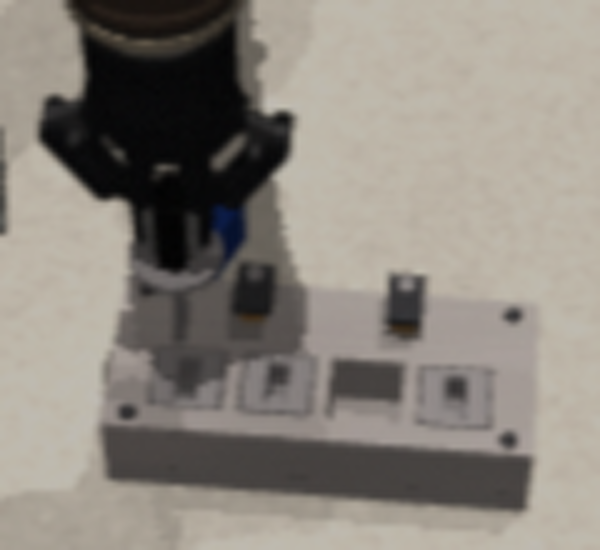

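Call:
arm_command:
  steps:
    - [0.04, 0.04, -0.3, 0, 0, 0, 0]
    - [0, 0, -0.3, 0, 0, 0, 0]
    - [0, 0, -0.1, 0, 0, 0, 0]
    - [0, 0, 0, 0, 0, 0, 0]
    - [0, 0, 0, 0, 0, 0, 0]

```text
time: 21.82
position: [0.5899, -0.0843, 0.1595]
tool_rot: [0.695, 0.719, 0.0, 0.0]
ft_force: [-0.3, 0.5, -1.7]
opening: 0.179
```

```bash
python3 s.py; python3 - <<'E'
from h import *
c=snap("scene","s12");im=c["pixels"][:,:,::-1]
cv2.imwrite("pics/s12z.png",cv2.resize(im[150:240,200:300],None,fx=6,fy=6,interpolation=cv2.INTER_CUBIC))
E
```

```text
21.82 [ 0.5899 -0.0843  0.1595] [6.948e-01 7.192e-01 3.000e-04 2.000e-04] F [-0.3  0.5 -1.7] op 0.179 q [ 0.51  0.57 -0.68  1.71  0.42  1.01  1.29]
jaw deg 91.98 tilt [0.0007 0.0001]
```

View pics/s12z.png

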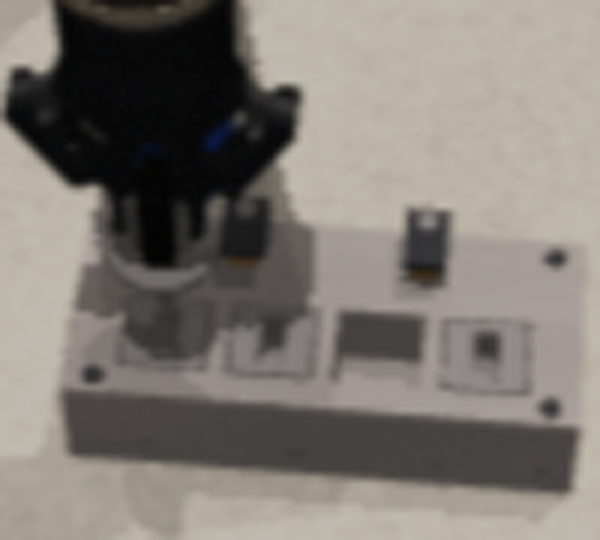

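Call:
arm_command:
  steps:
    - [-0.01, -0.025, -0.05, 0, 0, 0, 0]
    - [0, 0, -0.08, 0, 0, 0, 0]
    - [0, 0, -0.05, 0, 0, 0, 0]
    - [0, 0, 0, 0, 0, 0, 0]

```text
time: 22.38
position: [0.5887, -0.0859, 0.148]
tool_rot: [0.695, 0.719, -0.0, -0.0]
ft_force: [0.2, -0.1, -2.5]
opening: 0.178
```

```bash
python3 s.py
```

```text
22.38 [ 0.5887 -0.0859  0.148 ] [ 6.948e-01  7.192e-01 -2.000e-04 -3.000e-04] F [ 0.2 -0.1 -2.5] op 0.178 q [ 0.51  0.58 -0.67  1.73  0.43  0.98  1.28]
jaw deg 91.97 tilt [-0.0006  0.0001]
```

Call:
arm_command:
  steps:
    - [0, 0, -0.08, 0, 0, 0, 0]
    - [0, 0, -0.08, 0, 0, 0, 0]
    - [0, 0, -0.07, 0, 0, 0, 0]
    - [0, 0, 0, 0, 0, 0, 0]

```text
time: 22.88
position: [0.5887, -0.0859, 0.134]
tool_rot: [0.695, 0.719, -0.0, -0.0]
ft_force: [0.1, -0.1, -1.6]
opening: 0.173
```

```bash
python3 s.py
```

```text
22.88 [ 0.5887 -0.0859  0.134 ] [ 6.948e-01  7.192e-01 -2.000e-04 -3.000e-04] F [ 0.1 -0.1 -1.6] op 0.173 q [ 0.51  0.6  -0.67  1.74  0.44  0.96  1.27]
jaw deg 91.97 tilt [-0.0008  0.0001]
```

Tip is 20 mm above the plug's underside with no contact force, so I'll turn it -90°.

Call:
arm_command:
  steps:
    - [0, 0, 0, 0, 0, -1, 0]
    - [0, 0, 0, 0, 0, -1, 0]
    - [0, 0, 0, 0, 0, -1, 0]
    - [0, 0, 0, 0, 0, -1, 0]
    - [0, 0, 0, 0, 0, -1, 0]

```text
time: 23.5
position: [0.5891, -0.0858, 0.1347]
tool_rot: [0.858, 0.513, 0.0, 0.0]
ft_force: [-0.1, -0.5, -2.0]
opening: 0.175
```

Call:
arm_command:
  steps:
    - [0, 0, 0, 0, 0, -1, 0]
    - [0, 0, 0, 0, 0, -1, 0]
    - [0, 0, 0, 0, 0, -1, 0]
    - [0, 0, 0, 0, 0, -1, 0]
    - [0, 0, 0, 0, 0, -1, 0]

```text
time: 24.12
position: [0.589, -0.0858, 0.1347]
tool_rot: [0.962, 0.274, 0.0, -0.0]
ft_force: [-0.4, -0.3, -1.9]
opening: 0.174
```

Call:
arm_command:
  steps:
    - [0, 0, 0, 0, 0, -1, 0]
    - [0, 0, 0, 0, 0, -1, 0]
    - [0, 0, 0, 0, 0, -1, 0]
    - [0, 0, 0, 0, 0, -1, 0]
    - [0, 0, 0, 0, 0, -1, 0]

```text
time: 24.75
position: [0.5891, -0.0857, 0.1347]
tool_rot: [1.0, 0.016, 0.0, -0.0]
ft_force: [0.2, -0.3, -1.4]
opening: 0.17
```

Call:
arm_command:
  steps:
    - [0, 0, 0, 0, 0, 0, 0]
    - [0, 0, 0, 0, 0, 0, 0]

```text
time: 25.0
position: [0.589, -0.0858, 0.1346]
tool_rot: [1.0, 0.018, 0.0, 0.0]
ft_force: [-0.8, 0.6, -1.9]
opening: 0.172
```

```bash
python3 s.py
```

```text
25.0 [ 0.589  -0.0858  0.1346] [9.998e-01 1.850e-02 1.000e-04 0.000e+00] F [-0.8  0.6 -1.9] op 0.172 q [ 0.24  0.52 -0.27  1.76  0.17  0.88 -0.07]
jaw deg 2.12 tilt [0.0001 0.    ]
```

Call:
arm_command:
  steps:
    - [0, 0, 0.06, 0, 0, 0, 0]
    - [0, 0, 0.06, 0, 0, 0, 0]
    - [0, 0, 0.08, 0, 0, 0, 0]
    - [0, 0, 0.1, 0, 0, 0, 0]
    - [0, 0, 0.1, 0, 0, 0, 0]

```text
time: 25.62
position: [0.5889, -0.0859, 0.1589]
tool_rot: [1.0, 0.017, 0.0, 0.0]
ft_force: [0.5, 0.6, -3.6]
opening: 0.175
```

Call:
arm_command:
  steps:
    - [0, 0, 0.15, 0, 0, 0, 0]
    - [0, 0, 0.2, 0, 0, 0, 0]
    - [0, 0, 0.2, 0, 0, 0, 0]
    - [0, 0, 0.25, 0, 0, 0, 0]
    - [0, 0, 0, 0, 0, 0, 0]

```text
time: 26.25
position: [0.5899, -0.0859, 0.2083]
tool_rot: [1.0, 0.017, 0.002, 0.0]
ft_force: [0.1, -0.4, -4.7]
opening: 0.174
```

```bash
python3 s.py; python3 - <<'E'
from h import *
c=snap("scene","s13");im=c["pixels"][:,:,::-1]
cv2.imwrite("pics/s13z.png",cv2.resize(im[120:240,200:320],None,fx=5,fy=5,interpolation=cv2.INTER_CUBIC))
E
```

```text
26.25 [ 0.5899 -0.0859  0.2083] [9.999e-01 1.720e-02 1.500e-03 2.000e-04] F [ 0.1 -0.4 -4.7] op 0.174 q [ 0.26  0.44 -0.28  1.68  0.14  1.03 -0.04]
jaw deg 1.97 tilt [ 0.0031 -0.0003]
```

View pics/s13z.png

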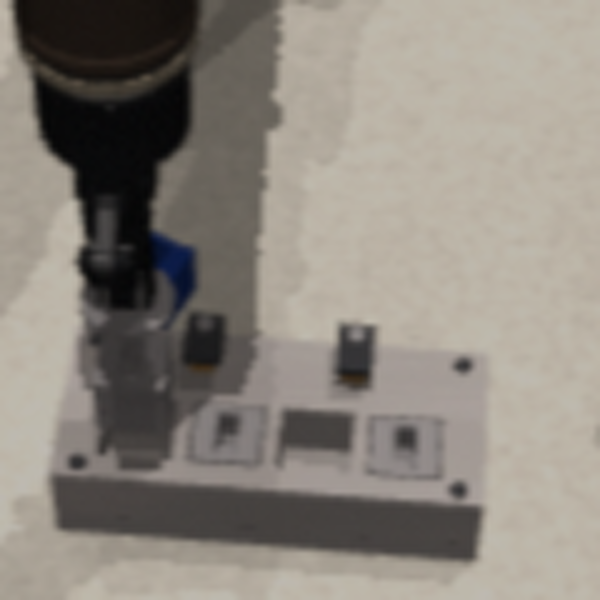

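Call:
arm_command:
  steps:
    - [0, 0, 0.2, 0, 0, 0, 0]
    - [-0.1, 0.3, 0.1, 0, 0, 0.4, 0]
    - [-0.2, 0.6, 0, 0, 0, 0.5, 0]
    - [-0.25, 0.65, 0, 0, 0, 0.6, 0]
    - [-0.25, 0.65, 0, 0, 0, 0.6, 0]

```text
time: 26.92
position: [0.5398, 0.0485, 0.2249]
tool_rot: [0.992, 0.129, 0.0, -0.0]
ft_force: [1.0, 0.1, -3.6]
opening: 0.17
```

Call:
arm_command:
  steps:
    - [-0.25, 0.65, 0, 0, 0, 0.6, 0]
    - [-0.25, 0.65, 0, 0, 0, 0.6, 0]
    - [-0.25, 0.65, 0, 0, 0, 0.6, 0]
    - [-0.25, 0.65, 0, 0, 0, 0.6, 0]
    - [-0.25, 0.65, 0, 0, 0, 0.6, 0]

```text
time: 27.55
position: [0.4644, 0.2432, 0.225]
tool_rot: [0.959, 0.283, 0.0, -0.0]
ft_force: [0.5, 0.6, -3.3]
opening: 0.174
```

Call:
arm_command:
  steps:
    - [-0.25, 0.65, 0, 0, 0, 0.6, 0]
    - [-0.25, 0.65, 0, 0, 0, 0.6, 0]
    - [-0.23, 0.5, 0, 0, 0, 0.6, 0]
    - [-0.1, 0.15, 0, 0, 0, 0, 0]
    - [0, 0, 0, 0, 0, 0, 0]

```text
time: 28.18
position: [0.4152, 0.3587, 0.2247]
tool_rot: [0.929, 0.37, -0.0, 0.0]
ft_force: [1.2, -0.7, -4.2]
opening: 0.174
```

Call:
arm_command:
  steps:
    - [0, 0, -0.3, 0, 0, 0, 0]
    - [0, 0, -0.3, 0, 0, 0, 0]
    - [0, 0, -0.3, 0, 0, 0, 0]
    - [0, 0, 0, 0, 0, 0, 0]
    - [0, 0, 0, 0, 0, 0, 0]

```text
time: 28.8
position: [0.4163, 0.3583, 0.1708]
tool_rot: [0.929, 0.369, 0.0, -0.0]
ft_force: [-0.6, 0.6, -3.2]
opening: 0.174
```

```bash
python3 s.py; python3 - <<'E'
from h import *
c=snap("scene","s14");im=c["pixels"][:,:,::-1]
cv2.imwrite("pics/s14z.png",cv2.resize(im[100:250,300:450],None,fx=4,fy=4,interpolation=cv2.INTER_CUBIC))
E
```

```text
28.8 [0.4163 0.3583 0.1708] [ 9.292e-01  3.695e-01  1.000e-04 -1.000e-04] F [-0.6  0.6 -3.2] op 0.174 q [-0.39  0.46 -0.57  1.82  0.3   0.95 -0.33]
jaw deg 43.37 tilt [0.0001 0.0003]
```

View pics/s14z.png

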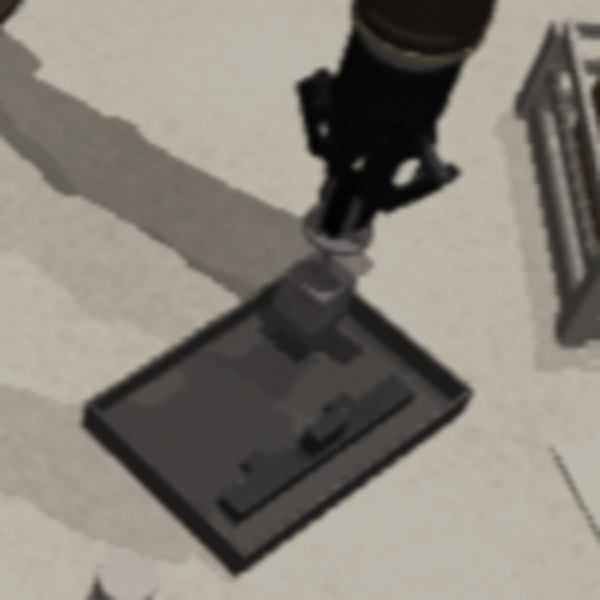

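Call:
arm_command:
  steps:
    - [0, 0, -0.3, 0, 0, 0, 0]
    - [0, 0, -0.25, 0, 0, 0, 0]
    - [0, 0, -0.15, 0, 0, 0, 0]
    - [0, 0, -0.07, 0, 0, 0, 0]
    - [0, 0, -0.06, 0, 0, 0, 0]

```text
time: 29.48
position: [0.4163, 0.3585, 0.1208]
tool_rot: [0.929, 0.37, 0.0, -0.0]
ft_force: [-0.6, -0.7, -1.8]
opening: 0.177
```

Call:
arm_command:
  steps:
    - [0, 0, -0.05, 0, 0, 0, 0]
    - [0, 0, 0, 0, 0, 0, 0]
    - [0, 0, 0, 0, 0, 0, 0]

```text
time: 29.85
position: [0.4163, 0.3582, 0.118]
tool_rot: [0.929, 0.369, 0.0, -0.0]
ft_force: [0.3, 0.5, -2.2]
opening: 0.173
```

```bash
python3 s.py
```

```text
29.85 [0.4163 0.3582 0.118 ] [ 9.292e-01  3.695e-01  2.000e-04 -1.000e-04] F [ 0.3  0.5 -2.2] op 0.173 q [-0.42  0.52 -0.54  1.87  0.35  0.84 -0.38]
jaw deg 43.37 tilt [0.0004 0.0003]
```

Call:
arm_command:
  steps:
    - [0, 0, 0, 0, 0, 1, 0]
    - [0, 0, 0, 0, 0, 1, 0]
    - [0, 0, 0, 0, 0, 1, 0]
    - [0, 0, 0, 0, 0, 1, 0]
    - [0, 0, 0, 0, 0, 1, 0]

```text
time: 30.48
position: [0.4163, 0.3581, 0.118]
tool_rot: [0.801, 0.599, 0.0, 0.0]
ft_force: [0.3, -0.2, -1.7]
opening: 0.175
```

Call:
arm_command:
  steps:
    - [0, 0, 0, 0, 0, 1, 0]
    - [0, 0, 0, 0, 0, 1, 0]
    - [0, 0, 0, 0, 0, 1, 0]
    - [0, 0, 0, 0, 0, 1, 0]
    - [0, 0, 0, 0, 0, 1, 0]

```text
time: 31.1
position: [0.4164, 0.3581, 0.118]
tool_rot: [0.619, 0.786, 0.0, 0.0]
ft_force: [0.5, -0.7, -2.0]
opening: 0.173
```

Call:
arm_command:
  steps:
    - [0, 0, 0, 0, 0, 1, 0]
    - [0, 0, 0, 0, 0, 1, 0]
    - [0, 0, 0, 0, 0, 1, 0]
    - [0, 0, 0, 0, 0, 1, 0]
    - [0, 0, 0, 0, 0, 1, 0]

```text
time: 31.72
position: [0.4164, 0.358, 0.1179]
tool_rot: [0.394, 0.919, 0.0, 0.0]
ft_force: [-0.5, 0.7, -2.0]
opening: 0.175
```

Call:
arm_command:
  steps:
    - [0, 0, 0, 0, 0, 0, 0]
    - [0, 0, 0, 0, 0, 0, 0]

```text
time: 31.98
position: [0.4163, 0.3581, 0.1178]
tool_rot: [0.397, 0.918, 0.0, 0.0]
ft_force: [0.0, 0.4, -1.6]
opening: 0.175
```

```bash
python3 s.py; python3 - <<'E'
from h import *
c=snap("scene","s15");im=c["pixels"][:,:,::-1]
cv2.imwrite("pics/s15z.png",cv2.resize(im[100:250,300:450],None,fx=4,fy=4,interpolation=cv2.INTER_CUBIC))
E
```

```text
31.98 [0.4163 0.3581 0.1178] [3.969e-01 9.179e-01 1.000e-04 0.000e+00] F [ 0.   0.4 -1.6] op 0.175 q [-0.17  0.65 -0.93  1.86  0.63  0.96  0.94]
jaw deg 133.23 tilt [0.0001 0.0001]
```

View pics/s15z.png

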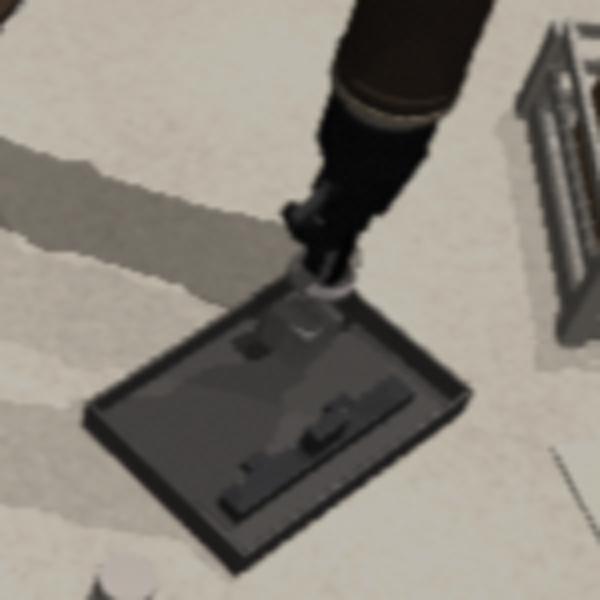

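Call:
arm_command:
  steps:
    - [0, 0, 0.06, 0, 0, 0, 0]
    - [0, 0, 0.08, 0, 0, 0, 0]
    - [0, 0, 0.08, 0, 0, 0, 0]
    - [0, 0, 0.1, 0, 0, 0, 0]
    - [0, 0, 0, 0, 0, 0, 0]

```text
time: 32.65
position: [0.4163, 0.3584, 0.1375]
tool_rot: [0.396, 0.918, 0.0, 0.0]
ft_force: [0.4, 0.7, -1.4]
opening: 0.178
```

Call:
arm_command:
  steps:
    - [0, 0, 0.15, 0, 0, 0, 0]
    - [0, 0, 0.3, 0, 0, 0, 0]
    - [0, 0, 0.4, 0, 0, 0, 0]
    - [0, 0, 0.3, 0, 0, 0, 0]
    - [0, 0, 0, 0, 0, 0, 0]

```text
time: 33.28
position: [0.4166, 0.3589, 0.2077]
tool_rot: [0.396, 0.918, 0.001, 0.001]
ft_force: [-0.2, -0.6, -2.2]
opening: 0.177
```

```bash
python3 s.py; python3 - <<'E'
from h import *
c=snap("scene","s16");im=c["pixels"][:,:,::-1]
cv2.imwrite("pics/s16z.png",cv2.resize(im[100:250,300:450],None,fx=4,fy=4,interpolation=cv2.INTER_CUBIC))
E
```

```text
33.27 [0.4166 0.3589 0.2077] [3.959e-01 9.183e-01 1.300e-03 6.000e-04] F [-0.2 -0.6 -2.2] op 0.177 q [-0.11  0.55 -1.01  1.76  0.52  1.12  1.04]
jaw deg 133.35 tilt [0.0022 0.002 ]
```

View pics/s16z.png

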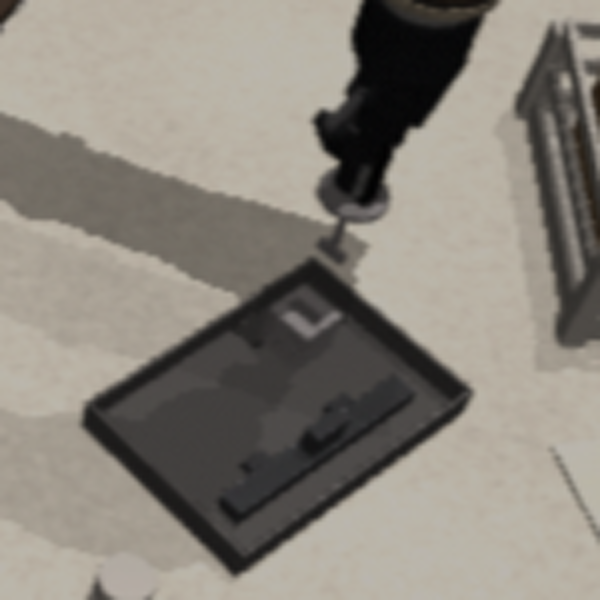

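Plug0 stands in the tray. Now plug1.

Call:
arm_command:
  steps:
    - [0.28, -0.65, 0, 0, 0, -0.69, 0]
    - [0.28, -0.65, 0, 0, 0, -0.69, 0]
    - [0.28, -0.65, 0, 0, 0, -0.69, 0]
    - [0.28, -0.65, 0, 0, 0, -0.69, 0]
    - [0.28, -0.65, 0, 0, 0, -0.69, 0]

```text
time: 33.95
position: [0.5002, 0.1613, 0.205]
tool_rot: [0.555, 0.832, -0.001, -0.0]
ft_force: [0.3, 0.8, -2.6]
opening: 0.174
```

Call:
arm_command:
  steps:
    - [0.29, -0.65, 0, 0, 0, -0.69, 0]
    - [0.29, -0.65, 0, 0, 0, -0.69, 0]
    - [0.29, -0.65, 0, 0, 0, -0.69, 0]
    - [0.29, -0.65, 0, 0, 0, -0.69, 0]
    - [0.29, -0.65, 0, 0, 0, -0.69, 0]

```text
time: 34.58
position: [0.587, -0.0335, 0.2048]
tool_rot: [0.696, 0.718, -0.001, -0.001]
ft_force: [0.1, 1.4, -1.6]
opening: 0.173
```

Call:
arm_command:
  steps:
    - [0, 0, -0.3, 0, 0, 0, 0]
    - [0, 0, 0, 0, 0, 0, 0]
    - [0, 0, 0, 0, 0, 0, 0]
    - [0, 0, 0, 0, 0, 0, 0]

```text
time: 35.08
position: [0.5872, -0.0308, 0.1885]
tool_rot: [0.694, 0.72, 0.0, 0.0]
ft_force: [-0.7, -1.0, -1.9]
opening: 0.175
```

```bash
python3 s.py; python3 - <<'E'
from h import *
c=snap("top","t17");P=cloud(c)
print("plug",blob(P,(.4163,.3581),.035,.038,.048), "knock",blob(P,(.579,-.318),.06,.05,.07))
E
```

```text
35.08 [ 0.5872 -0.0308  0.1885] [6.942e-01 7.198e-01 3.000e-04 2.000e-04] F [-0.7 -1.  -1.9] op 0.175 q [ 0.5   0.56 -0.8   1.7   0.45  1.08  1.17]
jaw deg 92.08 tilt [0.0007 0.0003]
plug (255, array([416.9, 356.9,  43.4]), [array([416.5, 357.5]), array([40.6, 41.2]), np.float64(44.5)]) knock (403, array([ 577.8, -318.3,   62. ]), [array([ 578.1, -320.1]), array([45.4, 45. ]), np.float64(81.5)])
```

Call:
arm_command:
  steps:
    - [0, -0.05, -0.3, 0, 0, 0, 0]
    - [0, 0, -0.2, 0, 0, 0, 0]
    - [0, 0, 0, 0, 0, 0, 0]
    - [0, 0, 0, 0, 0, 0, 0]

```text
time: 35.62
position: [0.5872, -0.0347, 0.1579]
tool_rot: [0.695, 0.719, 0.0, -0.0]
ft_force: [-0.4, 0.1, -2.5]
opening: 0.175
```

```bash
python3 s.py
```

```text
35.62 [ 0.5872 -0.0347  0.1579] [ 6.948e-01  7.192e-01  1.000e-04 -2.000e-04] F [-0.4  0.1 -2.5] op 0.175 q [ 0.5   0.59 -0.78  1.73  0.48  1.02  1.15]
jaw deg 91.98 tilt [-0.0001  0.0003]
```

Call:
arm_command:
  steps:
    - [0, 0.01, -0.07, 0, 0, 0, 0]
    - [0, 0, -0.07, 0, 0, 0, 0]
    - [0, 0, -0.05, 0, 0, 0, 0]
    - [0, 0, 0, 0, 0, 0, 0]

```text
time: 36.12
position: [0.587, -0.0343, 0.1462]
tool_rot: [0.695, 0.719, -0.0, -0.0]
ft_force: [-0.2, 0.5, -2.9]
opening: 0.172
```

Call:
arm_command:
  steps:
    - [0, 0, -0.08, 0, 0, 0, 0]
    - [0, 0, -0.08, 0, 0, 0, 0]
    - [0, 0, -0.05, 0, 0, 0, 0]
    - [0, 0, 0, 0, 0, 0, 0]

```text
time: 36.62
position: [0.587, -0.0343, 0.1336]
tool_rot: [0.695, 0.719, -0.0, -0.0]
ft_force: [0.8, 0.1, -1.3]
opening: 0.173
```

```bash
python3 s.py
```

```text
36.62 [ 0.587  -0.0343  0.1336] [ 6.948e-01  7.192e-01 -2.000e-04 -2.000e-04] F [ 0.8  0.1 -1.3] op 0.173 q [ 0.48  0.62 -0.76  1.75  0.5   0.98  1.13]
jaw deg 91.97 tilt [-0.0006  0.0001]
```

In plug1. Turning -90°, then drawing up.

Call:
arm_command:
  steps:
    - [0, 0, 0, 0, 0, -1, 0]
    - [0, 0, 0, 0, 0, -1, 0]
    - [0, 0, 0, 0, 0, -1, 0]
    - [0, 0, 0, 0, 0, -1, 0]
    - [0, 0, 0, 0, 0, -1, 0]

```text
time: 37.25
position: [0.5872, -0.0342, 0.1341]
tool_rot: [0.858, 0.513, 0.0, 0.0]
ft_force: [0.1, 0.3, -1.2]
opening: 0.173
```

Call:
arm_command:
  steps:
    - [0, 0, 0, 0, 0, -1, 0]
    - [0, 0, 0, 0, 0, -1, 0]
    - [0, 0, 0, 0, 0, -1, 0]
    - [0, 0, 0, 0, 0, -1, 0]
    - [0, 0, 0, 0, 0, -1, 0]

```text
time: 37.88
position: [0.5872, -0.0342, 0.1341]
tool_rot: [0.962, 0.274, 0.0, -0.0]
ft_force: [0.4, -0.6, -1.5]
opening: 0.174
```

Call:
arm_command:
  steps:
    - [0, 0, 0, 0, 0, -1, 0]
    - [0, 0, 0, 0, 0, -1, 0]
    - [0, 0, 0, 0, 0, -1, 0]
    - [0, 0, 0, 0, 0, -1, 0]
    - [0, 0, 0, 0, 0, -1, 0]

```text
time: 38.5
position: [0.5872, -0.034, 0.1341]
tool_rot: [1.0, 0.016, 0.0, -0.0]
ft_force: [-0.0, 0.3, -0.9]
opening: 0.175
```

Call:
arm_command:
  steps:
    - [0, 0, 0, 0, 0, 0, 0]
    - [0, 0, 0, 0, 0, 0, 0]

```text
time: 38.75
position: [0.5872, -0.0342, 0.134]
tool_rot: [1.0, 0.018, 0.0, -0.0]
ft_force: [0.6, 0.2, -2.7]
opening: 0.179
```

Call:
arm_command:
  steps:
    - [0, 0, 0.06, 0, 0, 0, 0]
    - [0, 0, 0.06, 0, 0, 0, 0]
    - [0, 0, 0.08, 0, 0, 0, 0]
    - [0, 0, 0.1, 0, 0, 0, 0]
    - [0, 0, 0.1, 0, 0, 0, 0]

```text
time: 39.38
position: [0.5871, -0.0343, 0.1584]
tool_rot: [1.0, 0.017, 0.0, -0.0]
ft_force: [-0.3, 0.0, -3.1]
opening: 0.173
```

Call:
arm_command:
  steps:
    - [0, 0, 0.2, 0, 0, 0, 0]
    - [0, 0, 0.3, 0, 0, 0, 0]
    - [0, 0, 0.35, 0, 0, 0, 0]
    - [0, 0, 0.3, 0, 0, 0, 0]
    - [0, 0, 0, 0, 0, 0, 0]

```text
time: 40.0
position: [0.5883, -0.0341, 0.2293]
tool_rot: [1.0, 0.017, 0.002, 0.0]
ft_force: [-0.6, 0.6, -4.4]
opening: 0.172
```

```bash
python3 s.py; python3 - <<'E'
from h import *
c=snap("scene","s18");im=c["pixels"][:,:,::-1]
cv2.imwrite("pics/s18z.png",cv2.resize(im[120:240,200:320],None,fx=5,fy=5,interpolation=cv2.INTER_CUBIC))
E
```

```text
40.0 [ 0.5883 -0.0341  0.2293] [9.999e-01 1.720e-02 2.000e-03 1.000e-04] F [-0.6  0.6 -4.4] op 0.172 q [ 0.25  0.43 -0.39  1.67  0.18  1.08 -0.16]
jaw deg 1.97 tilt [ 0.004 -0.   ]
```

View pics/s18z.png

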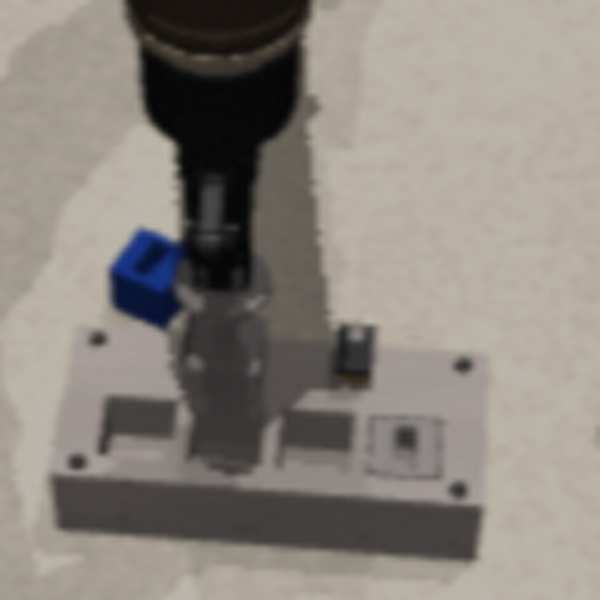

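Plug1 is lifted. I'll take it to the middle slot in the tray at (461.6, 311).

Call:
arm_command:
  steps:
    - [-0.1, 0.3, 0, 0, 0, 0.4, 0]
    - [-0.2, 0.55, 0, 0, 0, 0.6, 0]
    - [-0.2, 0.55, 0, 0, 0, 0.6, 0]
    - [-0.2, 0.55, 0, 0, 0, 0.6, 0]
    - [-0.2, 0.55, 0, 0, 0, 0.6, 0]

```text
time: 40.67
position: [0.5309, 0.1195, 0.2267]
tool_rot: [0.986, 0.167, -0.0, -0.0]
ft_force: [0.4, 1.3, -2.5]
opening: 0.175
```

Call:
arm_command:
  steps:
    - [-0.2, 0.55, 0, 0, 0, 0.6, 0]
    - [-0.2, 0.55, 0, 0, 0, 0.6, 0]
    - [-0.2, 0.55, 0, 0, 0, 0.6, 0]
    - [-0.2, 0.55, 0, 0, 0, 0.6, 0]
    - [-0.2, 0.55, 0, 0, 0, 0.6, 0]

```text
time: 41.3
position: [0.4701, 0.2838, 0.2267]
tool_rot: [0.948, 0.319, -0.0, -0.0]
ft_force: [-0.2, -0.5, -3.8]
opening: 0.174
```

Call:
arm_command:
  steps:
    - [-0.2, 0.4, 0, 0, 0, 0.6, 0]
    - [0, 0.1, 0, 0, 0, 0.5, 0]
    - [0, 0, -0.3, 0, 0, 0, 0]
    - [0, 0, -0.3, 0, 0, 0, 0]
    - [0, 0, -0.3, 0, 0, 0, 0]

```text
time: 41.92
position: [0.4612, 0.3092, 0.1709]
tool_rot: [0.93, 0.369, -0.001, 0.0]
ft_force: [0.0, 0.0, -3.5]
opening: 0.173
```

Call:
arm_command:
  steps:
    - [0, 0, 0, 0, 0, 0, 0]
    - [0, 0, 0, 0, 0, 0, 0]

```text
time: 42.18
position: [0.4614, 0.3107, 0.173]
tool_rot: [0.929, 0.369, 0.0, -0.0]
ft_force: [-1.5, 0.0, -3.5]
opening: 0.172
```

```bash
python3 s.py; python3 - <<'E'
from h import *
c=snap("scene","s19");im=c["pixels"][:,:,::-1]
cv2.imwrite("pics/s19z.png",cv2.resize(im[100:250,300:450],None,fx=4,fy=4,interpolation=cv2.INTER_CUBIC))
E
```

```text
42.17 [0.4614 0.3107 0.173 ] [ 9.293e-01  3.693e-01  1.000e-04 -1.000e-04] F [-1.5  0.  -3.5] op 0.172 q [-0.23  0.48 -0.63  1.8   0.34  0.97 -0.25]
jaw deg 43.35 tilt [0.0001 0.0002]
```

View pics/s19z.png

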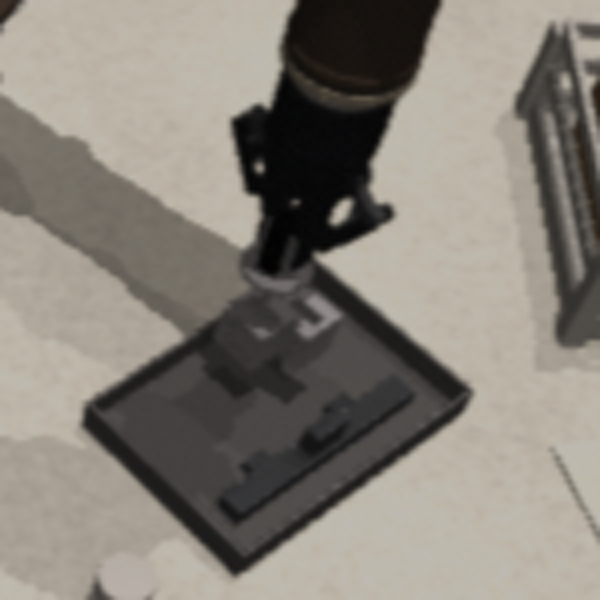

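Clear of plug0 and the bar. Lowering from 173 to 118 mm, turning back and lifting.

Call:
arm_command:
  steps:
    - [0, 0, -0.3, 0, 0, 0, 0]
    - [0, 0, -0.28, 0, 0, 0, 0]
    - [0, 0, -0.15, 0, 0, 0, 0]
    - [0, 0, -0.07, 0, 0, 0, 0]
    - [0, 0, -0.06, 0, 0, 0, 0]

```text
time: 42.85
position: [0.4614, 0.3111, 0.1214]
tool_rot: [0.929, 0.37, 0.0, -0.0]
ft_force: [-1.2, 0.5, -2.0]
opening: 0.175
```

Call:
arm_command:
  steps:
    - [0, 0, -0.05, 0, 0, 0, 0]
    - [0, 0, 0, 0, 0, 0, 0]
    - [0, 0, 0, 0, 0, 0, 0]

```text
time: 43.22
position: [0.4613, 0.3108, 0.1186]
tool_rot: [0.929, 0.369, 0.0, -0.0]
ft_force: [-0.7, -0.8, -1.6]
opening: 0.175
```

```bash
python3 s.py
```

```text
43.23 [0.4613 0.3108 0.1186] [ 9.292e-01  3.695e-01  2.000e-04 -0.000e+00] F [-0.7 -0.8 -1.6] op 0.175 q [-0.26  0.55 -0.6   1.85  0.39  0.86 -0.3 ]
jaw deg 43.37 tilt [0.0004 0.0003]
```

Call:
arm_command:
  steps:
    - [0, 0, 0, 0, 0, 1, 0]
    - [0, 0, 0, 0, 0, 1, 0]
    - [0, 0, 0, 0, 0, 1, 0]
    - [0, 0, 0, 0, 0, 1, 0]
    - [0, 0, 0, 0, 0, 1, 0]

```text
time: 43.85
position: [0.4613, 0.3107, 0.1186]
tool_rot: [0.801, 0.599, 0.0, 0.0]
ft_force: [0.6, 0.2, -1.5]
opening: 0.176
```

Call:
arm_command:
  steps:
    - [0, 0, 0, 0, 0, 1, 0]
    - [0, 0, 0, 0, 0, 1, 0]
    - [0, 0, 0, 0, 0, 1, 0]
    - [0, 0, 0, 0, 0, 1, 0]
    - [0, 0, 0, 0, 0, 1, 0]

```text
time: 44.48
position: [0.4614, 0.3106, 0.1186]
tool_rot: [0.619, 0.786, 0.0, 0.0]
ft_force: [0.2, 0.0, -1.6]
opening: 0.176
```

Call:
arm_command:
  steps:
    - [0, 0, 0, 0, 0, 1, 0]
    - [0, 0, 0, 0, 0, 1, 0]
    - [0, 0, 0, 0, 0, 1, 0]
    - [0, 0, 0, 0, 0, 1, 0]
    - [0, 0, 0, 0, 0, 1, 0]

```text
time: 45.1
position: [0.4614, 0.3106, 0.1185]
tool_rot: [0.394, 0.919, 0.0, 0.0]
ft_force: [0.1, 1.0, -1.4]
opening: 0.177
```

Call:
arm_command:
  steps:
    - [0, 0, 0, 0, 0, 0, 0]
    - [0, 0, 0, 0, 0, 0, 0]

```text
time: 45.35
position: [0.4612, 0.3107, 0.1184]
tool_rot: [0.397, 0.918, 0.0, -0.0]
ft_force: [0.1, -0.2, -1.6]
opening: 0.172
```

Call:
arm_command:
  steps:
    - [0, 0, 0.06, 0, 0, 0, 0]
    - [0, 0, 0.08, 0, 0, 0, 0]
    - [0, 0, 0.08, 0, 0, 0, 0]
    - [0, 0, 0.1, 0, 0, 0, 0]
    - [0, 0, 0, 0, 0, 0, 0]

```text
time: 45.98
position: [0.4614, 0.311, 0.1382]
tool_rot: [0.396, 0.918, 0.0, 0.0]
ft_force: [-0.9, -0.6, -2.2]
opening: 0.174
```

```bash
python3 s.py
```

```text
45.98 [0.4614 0.311  0.1382] [3.959e-01 9.183e-01 4.000e-04 2.000e-04] F [-0.9 -0.6 -2.2] op 0.174 q [-0.01  0.66 -1.    1.82  0.65  1.03  1.05]
jaw deg 133.36 tilt [0.0008 0.0006]
```

Call:
arm_command:
  steps:
    - [0, 0, 0.15, 0, 0, 0, 0]
    - [0, 0, 0.3, 0, 0, 0, 0]
    - [0, 0, 0.4, 0, 0, 0, 0]
    - [0, 0, 0.3, 0, 0, 0, 0]
    - [0, 0, 0, 0, 0, 0, 0]

```text
time: 46.6
position: [0.4617, 0.3114, 0.2083]
tool_rot: [0.396, 0.918, 0.001, 0.001]
ft_force: [0.3, -0.2, -1.6]
opening: 0.176
```

```bash
python3 s.py; python3 - <<'E'
from h import *
c=snap("scene","s20");im=c["pixels"][:,:,::-1]
cv2.imwrite("pics/s20z.png",cv2.resize(im[100:250,300:450],None,fx=4,fy=4,interpolation=cv2.INTER_CUBIC))
E
```

```text
46.6 [0.4617 0.3114 0.2083] [3.959e-01 9.183e-01 1.300e-03 8.000e-04] F [ 0.3 -0.2 -1.6] op 0.176 q [ 0.03  0.59 -1.07  1.74  0.56  1.15  1.12]
jaw deg 133.36 tilt [0.0024 0.0017]
```

View pics/s20z.png

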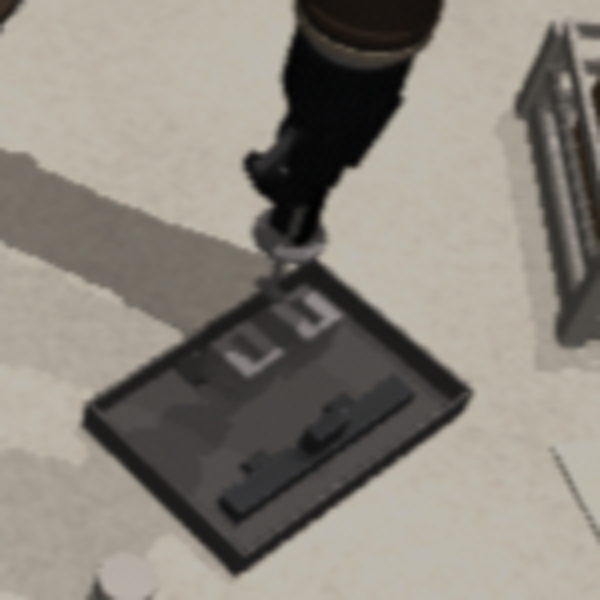

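Plug1 stands. Plug3 next, at (584.2, 70.3).

Call:
arm_command:
  steps:
    - [0.29, -0.58, 0, 0, 0, -0.98, 0]
    - [0.29, -0.58, 0, 0, 0, -0.98, 0]
    - [0.29, -0.58, 0, 0, 0, -0.98, 0]
    - [0.29, -0.58, 0, 0, 0, -0.98, 0]
    - [0.29, -0.58, 0, 0, 0, -0.98, 0]

```text
time: 47.28
position: [0.5482, 0.1351, 0.2055]
tool_rot: [0.617, 0.787, -0.001, -0.0]
ft_force: [0.9, 0.1, -2.6]
opening: 0.175
```

Call:
arm_command:
  steps:
    - [0.29, -0.58, 0, 0, 0, -1, 0]
    - [0.3, -0.58, 0, 0, 0, -1, 0]
    - [0, 0, -0.3, 0, 0, 0, 0]
    - [0, 0, 0, 0, 0, 0, 0]
    - [0, 0, 0, 0, 0, 0, 0]

```text
time: 47.9
position: [0.5832, 0.0683, 0.1886]
tool_rot: [0.694, 0.72, 0.0, -0.0]
ft_force: [-1.0, 0.6, -1.9]
opening: 0.174
```

```bash
python3 s.py
```

```text
47.9 [0.5832 0.0683 0.1886] [ 6.942e-01  7.198e-01  1.000e-04 -4.000e-04] F [-1.   0.6 -1.9] op 0.174 q [ 0.37  0.58 -0.87  1.69  0.49  1.1   0.97]
jaw deg 92.08 tilt [-0.0004  0.0008]
```

Call:
arm_command:
  steps:
    - [0.015, 0.03, -0.3, 0, 0, 0, 0]
    - [0, 0, -0.2, 0, 0, 0, 0]
    - [0, 0, 0, 0, 0, 0, 0]
    - [0, 0, 0, 0, 0, 0, 0]

```text
time: 48.4
position: [0.5845, 0.0691, 0.1586]
tool_rot: [0.695, 0.719, 0.0, -0.0]
ft_force: [0.0, -0.8, -1.1]
opening: 0.175
```

```bash
python3 s.py
```

```text
48.4 [0.5845 0.0691 0.1586] [ 6.948e-01  7.192e-01  1.000e-04 -1.000e-04] F [ 0.  -0.8 -1.1] op 0.175 q [ 0.36  0.61 -0.84  1.72  0.52  1.04  0.94]
jaw deg 91.98 tilt [-0.      0.0002]
```

Call:
arm_command:
  steps:
    - [0, 0.015, -0.07, 0, 0, 0, 0]
    - [0, 0, -0.07, 0, 0, 0, 0]
    - [0, 0, -0.05, 0, 0, 0, 0]
    - [0, 0, 0, 0, 0, 0, 0]

```text
time: 48.9
position: [0.5843, 0.0697, 0.1468]
tool_rot: [0.695, 0.719, -0.0, -0.0]
ft_force: [-0.5, -0.2, -2.5]
opening: 0.174
```

Call:
arm_command:
  steps:
    - [0, 0, -0.08, 0, 0, 0, 0]
    - [0, 0, -0.08, 0, 0, 0, 0]
    - [0, 0, -0.06, 0, 0, 0, 0]
    - [0, 0, 0, 0, 0, 0, 0]

```text
time: 49.4
position: [0.5843, 0.0697, 0.1335]
tool_rot: [0.695, 0.719, -0.0, -0.0]
ft_force: [-1.1, -0.6, -2.6]
opening: 0.174
```

```bash
python3 s.py
```

```text
49.4 [0.5843 0.0697 0.1335] [ 6.949e-01  7.191e-01 -2.000e-04 -2.000e-04] F [-1.1 -0.6 -2.6] op 0.174 q [ 0.34  0.64 -0.82  1.75  0.55  1.    0.91]
jaw deg 91.97 tilt [-0.0006 -0.    ]
```

Call:
arm_command:
  steps:
    - [0, 0, 0, 0, 0, -1, 0]
    - [0, 0, 0, 0, 0, -1, 0]
    - [0, 0, 0, 0, 0, -1, 0]
    - [0, 0, 0, 0, 0, -1, 0]
    - [0, 0, 0, 0, 0, -1, 0]

```text
time: 50.02
position: [0.5845, 0.0699, 0.1341]
tool_rot: [0.858, 0.513, 0.0, -0.0]
ft_force: [-0.4, -0.1, -1.5]
opening: 0.174
```

Call:
arm_command:
  steps:
    - [0, 0, 0, 0, 0, -1, 0]
    - [0, 0, 0, 0, 0, -1, 0]
    - [0, 0, 0, 0, 0, -1, 0]
    - [0, 0, 0, 0, 0, -1, 0]
    - [0, 0, 0, 0, 0, -1, 0]

```text
time: 50.65
position: [0.5845, 0.07, 0.1341]
tool_rot: [0.962, 0.274, 0.0, -0.0]
ft_force: [0.4, -0.1, -2.0]
opening: 0.171
```

Call:
arm_command:
  steps:
    - [0, 0, 0, 0, 0, -1, 0]
    - [0, 0, 0, 0, 0, -1, 0]
    - [0, 0, 0, 0, 0, -1, 0]
    - [0, 0, 0, 0, 0, -1, 0]
    - [0, 0, 0, 0, 0, -1, 0]

```text
time: 51.28
position: [0.5845, 0.0701, 0.1341]
tool_rot: [1.0, 0.016, 0.0, -0.0]
ft_force: [-0.2, -0.2, -1.7]
opening: 0.169
```

Call:
arm_command:
  steps:
    - [0, 0, 0, 0, 0, 0, 0]
    - [0, 0, 0, 0, 0, 0, 0]

```text
time: 51.52
position: [0.5845, 0.0699, 0.134]
tool_rot: [1.0, 0.018, 0.0, -0.0]
ft_force: [-0.1, -0.4, -2.1]
opening: 0.176
```

Call:
arm_command:
  steps:
    - [0, 0, 0.06, 0, 0, 0, 0]
    - [0, 0, 0.06, 0, 0, 0, 0]
    - [0, 0, 0.08, 0, 0, 0, 0]
    - [0, 0, 0.1, 0, 0, 0, 0]
    - [0, 0, 0.1, 0, 0, 0, 0]

```text
time: 52.15
position: [0.5844, 0.0698, 0.1584]
tool_rot: [1.0, 0.017, 0.0, 0.0]
ft_force: [0.1, -0.1, -3.9]
opening: 0.175
```

Call:
arm_command:
  steps:
    - [0, 0, 0.2, 0, 0, 0, 0]
    - [0, 0, 0.3, 0, 0, 0, 0]
    - [0, 0, 0.35, 0, 0, 0, 0]
    - [0, 0, 0.3, 0, 0, 0, 0]
    - [0, 0, 0, 0, 0, 0, 0]

```text
time: 52.78
position: [0.5854, 0.0702, 0.229]
tool_rot: [1.0, 0.017, 0.002, -0.0]
ft_force: [0.3, -0.1, -4.6]
opening: 0.175
```

```bash
python3 s.py; python3 - <<'E'
from h import *
c=snap("scene","s21");im=c["pixels"][:,:,::-1]
cv2.imwrite("pics/s21z.png",cv2.resize(im[120:240,200:320],None,fx=5,fy=5,interpolation=cv2.INTER_CUBIC))
E
```

```text
52.77 [0.5854 0.0702 0.229 ] [ 9.999e-01  1.720e-02  1.800e-03 -2.000e-04] F [ 0.3 -0.1 -4.6] op 0.175 q [ 0.12  0.44 -0.46  1.66  0.22  1.09 -0.37]
jaw deg 1.97 tilt [0.0035 0.0006]
```

View pics/s21z.png

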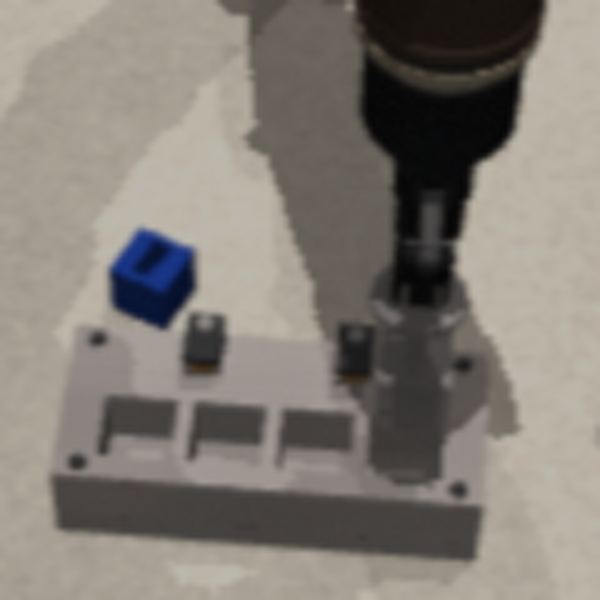

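Plug3 is lifted. Taking it to (506, 264).

Call:
arm_command:
  steps:
    - [-0.1, 0.25, 0, 0, 0, 0.6, 0]
    - [-0.18, 0.45, 0, 0, 0, 0.9, 0]
    - [-0.18, 0.45, 0, 0, 0, 0.9, 0]
    - [-0.18, 0.45, 0, 0, 0, 0.9, 0]
    - [-0.18, 0.45, 0, 0, 0, 0.9, 0]

```text
time: 53.45
position: [0.5341, 0.1952, 0.227]
tool_rot: [0.971, 0.239, 0.0, -0.0]
ft_force: [0.5, 0.1, -3.6]
opening: 0.18
```

Call:
arm_command:
  steps:
    - [-0.18, 0.45, 0, 0, 0, 0.9, 0]
    - [-0.18, 0.45, 0, 0, 0, 0.9, 0]
    - [-0.13, 0.27, 0, 0, 0, 0.9, 0]
    - [0, 0, -0.3, 0, 0, 0, 0]
    - [0, 0, -0.3, 0, 0, 0, 0]

```text
time: 54.08
position: [0.506, 0.262, 0.1891]
tool_rot: [0.93, 0.369, -0.0, 0.001]
ft_force: [-0.6, -0.4, -4.7]
opening: 0.175
```

Call:
arm_command:
  steps:
    - [0, 0, -0.3, 0, 0, 0, 0]
    - [0, 0, 0, 0, 0, 0, 0]
    - [0, 0, 0, 0, 0, 0, 0]

```text
time: 54.45
position: [0.5061, 0.2629, 0.173]
tool_rot: [0.929, 0.369, 0.0, -0.0]
ft_force: [0.7, -0.5, -2.5]
opening: 0.174
```

```bash
python3 s.py; python3 - <<'E'
from h import *
c=snap("scene","s22");im=c["pixels"][:,:,::-1]
cv2.imwrite("pics/s22z.png",cv2.resize(im[100:250,300:450],None,fx=4,fy=4,interpolation=cv2.INTER_CUBIC))
E
```

```text
54.45 [0.5061 0.2629 0.173 ] [ 9.293e-01  3.692e-01  1.000e-04 -1.000e-04] F [ 0.7 -0.5 -2.5] op 0.174 q [-0.11  0.51 -0.65  1.76  0.36  0.99 -0.15]
jaw deg 43.34 tilt [0.0001 0.0002]
```

View pics/s22z.png

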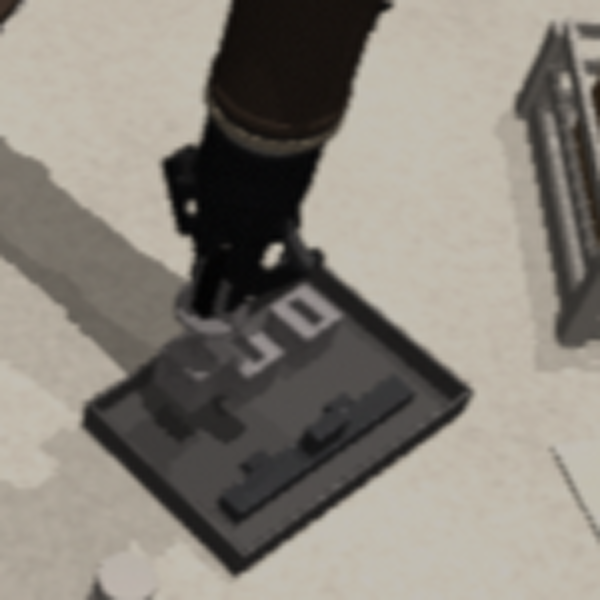

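Call:
arm_command:
  steps:
    - [0, 0, -0.3, 0, 0, 0, 0]
    - [0, 0, -0.28, 0, 0, 0, 0]
    - [0, 0, -0.15, 0, 0, 0, 0]
    - [0, 0, -0.07, 0, 0, 0, 0]
    - [0, 0, -0.06, 0, 0, 0, 0]

```text
time: 55.12
position: [0.5061, 0.2633, 0.1214]
tool_rot: [0.929, 0.37, 0.0, -0.0]
ft_force: [0.1, 0.8, -1.7]
opening: 0.173
```

Call:
arm_command:
  steps:
    - [0, 0, -0.05, 0, 0, 0, 0]
    - [0, 0, 0, 0, 0, 0, 0]
    - [0, 0, 0, 0, 0, 0, 0]

```text
time: 55.5
position: [0.506, 0.2631, 0.1186]
tool_rot: [0.929, 0.37, 0.0, -0.0]
ft_force: [0.4, 0.3, -1.5]
opening: 0.171
```

```bash
python3 s.py
```

```text
55.5 [0.506  0.2631 0.1186] [ 9.292e-01  3.695e-01  3.000e-04 -0.000e+00] F [ 0.4  0.3 -1.5] op 0.171 q [-0.14  0.57 -0.62  1.82  0.42  0.89 -0.19]
jaw deg 43.37 tilt [0.0005 0.0002]
```

Call:
arm_command:
  steps:
    - [0, 0, 0, 0, 0, 1, 0]
    - [0, 0, 0, 0, 0, 1, 0]
    - [0, 0, 0, 0, 0, 1, 0]
    - [0, 0, 0, 0, 0, 1, 0]
    - [0, 0, 0, 0, 0, 1, 0]

```text
time: 56.12
position: [0.506, 0.263, 0.1186]
tool_rot: [0.801, 0.599, 0.0, 0.0]
ft_force: [0.1, 0.2, -2.4]
opening: 0.175
```

Call:
arm_command:
  steps:
    - [0, 0, 0, 0, 0, 1, 0]
    - [0, 0, 0, 0, 0, 1, 0]
    - [0, 0, 0, 0, 0, 1, 0]
    - [0, 0, 0, 0, 0, 1, 0]
    - [0, 0, 0, 0, 0, 1, 0]

```text
time: 56.75
position: [0.5061, 0.2629, 0.1186]
tool_rot: [0.619, 0.786, 0.0, 0.0]
ft_force: [-0.4, -0.7, -2.0]
opening: 0.175
```

Call:
arm_command:
  steps:
    - [0, 0, 0, 0, 0, 1, 0]
    - [0, 0, 0, 0, 0, 1, 0]
    - [0, 0, 0, 0, 0, 1, 0]
    - [0, 0, 0, 0, 0, 1, 0]
    - [0, 0, 0, 0, 0, 1, 0]

```text
time: 57.38
position: [0.5061, 0.2629, 0.1185]
tool_rot: [0.394, 0.919, 0.0, 0.0]
ft_force: [-0.6, 0.9, -2.7]
opening: 0.174
```

Call:
arm_command:
  steps:
    - [0, 0, 0, 0, 0, 0, 0]
    - [0, 0, 0, 0, 0, 0, 0]

```text
time: 57.62
position: [0.506, 0.2629, 0.1184]
tool_rot: [0.397, 0.918, 0.0, 0.0]
ft_force: [0.3, -0.1, -1.3]
opening: 0.174
```

Call:
arm_command:
  steps:
    - [0, 0, 0.06, 0, 0, 0, 0]
    - [0, 0, 0.08, 0, 0, 0, 0]
    - [0, 0, 0.08, 0, 0, 0, 0]
    - [0, 0, 0.1, 0, 0, 0, 0]
    - [0, 0, 0, 0, 0, 0, 0]

```text
time: 58.25
position: [0.5061, 0.2632, 0.1382]
tool_rot: [0.396, 0.918, 0.0, 0.0]
ft_force: [-0.0, -0.2, -1.4]
opening: 0.174
```

```bash
python3 s.py
```

```text
58.25 [0.5061 0.2632 0.1382] [3.958e-01 9.183e-01 4.000e-04 3.000e-04] F [-0.  -0.2 -1.4] op 0.174 q [ 0.1   0.69 -1.02  1.78  0.67  1.06  1.16]
jaw deg 133.36 tilt [0.0009 0.0005]
```

Call:
arm_command:
  steps:
    - [0, 0, 0.15, 0, 0, 0, 0]
    - [0, 0, 0.3, 0, 0, 0, 0]
    - [0, 0, 0.4, 0, 0, 0, 0]
    - [0, 0, 0.3, 0, 0, 0, 0]
    - [0, 0, 0, 0, 0, 0, 0]

```text
time: 58.88
position: [0.5065, 0.2637, 0.2083]
tool_rot: [0.396, 0.918, 0.001, 0.001]
ft_force: [-0.7, -0.1, -2.2]
opening: 0.176
```

```bash
python3 s.py; python3 - <<'E'
from h import *
c=snap("scene","s23");P=cloud(c)
print("knock",blob(P,(.579,-.318),.09,.05,.07))
E
```

```text
58.88 [0.5065 0.2637 0.2083] [3.959e-01 9.183e-01 1.200e-03 9.000e-04] F [-0.7 -0.1 -2.2] op 0.176 q [ 0.14  0.62 -1.08  1.71  0.59  1.18  1.23]
jaw deg 133.36 tilt [0.0025 0.0015]
knock (216, array([ 537.9, -322.6,   61.9]), [array([ 535.2, -323.1]), array([47.1, 47.5]), np.float64(75.5)])
```

View pics/s23.png

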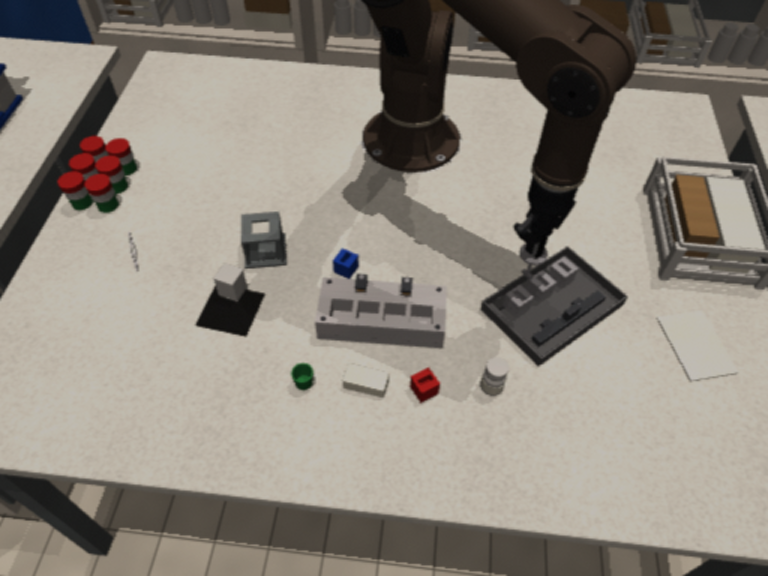

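All three plugs stand in the tray and the bores are empty. The nylon block has been knocked aside to about (535,-323). I'll hang the puller first, then reset the block.

Call:
arm_command:
  steps:
    - [-0.15, -0.9, 0, 0, 0, -0.97, 0]
    - [-0.15, -0.9, 0, 0, 0, -0.97, 0]
    - [-0.15, -0.9, 0, 0, 0, -0.97, 0]
    - [-0.15, -0.9, 0, 0, 0, -0.97, 0]
    - [-0.15, -0.9, 0, 0, 0, -0.97, 0]

```text
time: 59.55
position: [0.4598, -0.009, 0.2058]
tool_rot: [0.615, 0.788, -0.0, -0.0]
ft_force: [0.8, -0.5, -2.3]
opening: 0.172
```

Call:
arm_command:
  steps:
    - [-0.15, -0.9, 0, 0, 0, -0.97, 0]
    - [-0.15, -0.9, 0, 0, 0, -0.97, 0]
    - [-0.15, -0.9, 0, 0, 0, -0.97, 0]
    - [-0.15, -0.9, 0, 0, 0, -0.97, 0]
    - [-0.17, -0.9, 0, 0, 0, -1, 0]

```text
time: 60.18
position: [0.4136, -0.2787, 0.2059]
tool_rot: [0.794, 0.607, -0.0, -0.0]
ft_force: [0.7, 0.0, -1.9]
opening: 0.173
```

Call:
arm_command:
  steps:
    - [0, -0.1, 0, 0, 0, 0, 0]
    - [0, 0, 0, 0, 0, 0, 0]
    - [0, 0, 0, 0, 0, 0, 0]

```text
time: 60.55
position: [0.415, -0.2813, 0.2064]
tool_rot: [0.793, 0.61, 0.0, -0.0]
ft_force: [0.6, 0.5, -2.4]
opening: 0.176
```

```bash
python3 s.py
```

```text
60.55 [ 0.415  -0.2813  0.2064] [ 7.925e-01  6.098e-01  2.000e-04 -4.000e-04] F [ 0.6  0.5 -2.4] op 0.176 q [ 1.17  0.43 -0.9   1.87  0.39  1.03  1.42]
jaw deg 75.16 tilt [-0.0002  0.0008]
```

Call:
arm_command:
  steps:
    - [0, -0.05, -0.2, 0, 0, 0, 0]
    - [0, 0, -0.2, 0, 0, 0, 0]
    - [0, 0, -0.2, 0, 0, 0, 0]
    - [0, 0, -0.1, 0, 0, 0, 0]
    - [0, 0, 0, 0, 0, 0, 0]

```text
time: 61.18
position: [0.4144, -0.2858, 0.164]
tool_rot: [0.793, 0.609, -0.0, -0.001]
ft_force: [-0.3, -0.6, -1.1]
opening: 0.176
```

Call:
arm_command:
  steps:
    - [0, 0, -0.3, 0, 0, 0, 0]
    - [0, 0, -0.3, 0, 0, 0, 0]
    - [0, 0, -0.15, 0, 0, 0, 0]
    - [0, 0, -0.05, 0, 0, 0, 0]
    - [0, 0, 0, 0, 0, 0, 0]

```text
time: 61.8
position: [0.4148, -0.2859, 0.1165]
tool_rot: [0.793, 0.609, 0.0, -0.0]
ft_force: [-0.4, -0.2, -1.0]
opening: 0.175
```

```bash
python3 s.py
```

```text
61.8 [ 0.4148 -0.2859  0.1165] [ 7.933e-01  6.088e-01  1.000e-04 -1.000e-04] F [-0.4 -0.2 -1. ] op 0.175 q [ 1.1   0.54 -0.81  1.97  0.52  0.85  1.31]
jaw deg 75.0 tilt [0.0001 0.0002]
```

Call:
arm_command:
  steps:
    - [0.01, 0.02, -0.05, 0, 0, 0, 0]
    - [0, 0, -0.03, 0, 0, 0, 0]
    - [0, 0, 0, 0, 0, 0, 0]
    - [0, 0, 0, 0, 0, 0, 0]

```text
time: 62.3
position: [0.4154, -0.2848, 0.1119]
tool_rot: [0.793, 0.609, 0.0, 0.0]
ft_force: [-0.5, 1.2, 1.1]
opening: 0.173
```

```bash
python3 s.py
```

```text
62.3 [ 0.4154 -0.2848  0.1119] [7.934e-01 6.087e-01 1.000e-04 2.000e-04] F [-0.5  1.2  1.1] op 0.173 q [ 1.09  0.54 -0.81  1.97  0.53  0.84  1.3 ]
jaw deg 75.0 tilt [ 0.0004 -0.0001]
```

Call:
arm_command:
  steps:
    - [0, 0, 0, 0, 0, 0, 0.3]
    - [0, 0, 0, 0, 0, 0, 0.6]
    - [0, 0, 0, 0, 0, 0, 0.6]
    - [0, 0, 0, 0, 0, 0, 0.6]
    - [0, 0, 0.2, 0, 0, 0, 0.6]

```text
time: 62.92
position: [0.4147, -0.2845, 0.1236]
tool_rot: [0.793, 0.609, -0.0, -0.001]
ft_force: [0.5, -1.3, -0.0]
opening: 0.6
```

Call:
arm_command:
  steps:
    - [0, 0, 0.5, 0, 0, 0, 0.6]
    - [0, 0, 0.8, 0, 0, 0, 0.6]
    - [0, 0.8, 0.4, 0, 0, 0, 1]
    - [0, 0.8, 0, 0, 0, -1, 1]
    - [0, 0.5, 0, 0, 0, -1, 1]

```text
time: 63.55
position: [0.4154, -0.1565, 0.227]
tool_rot: [0.853, 0.522, 0.0, 0.001]
ft_force: [-0.2, -0.3, -0.2]
opening: 1.0
```

```bash
python3 s.py; python3 - <<'E'
from h import *
for n,t in(("scene","s24"),("top","t24")):
    c=snap(n,t);P=cloud(c)
    print("knock",blob(P,(.54,-.322),.07,.04,.08),blob(P,(.54,-.322),.07,.055,.08))
    print("stand",blob(P,(.415,-.285),.07,.077,.083));print("handle",blob(P,(.415,-.285),.06,.125,.15))
    for p in((.5061,.2630),(.4614,.3107),(.4163,.3581)): print(blob(P,p,.028,.04,.05))
c=dict(np.load("s24.npz"));im=c["pixels"][:,:,::-1]
cv2.imwrite("pics/s24z.png",cv2.resize(im[125:230,120:220],None,fx=5.5,fy=5.5,interpolation=cv2.INTER_CUBIC))
E
```

```text
63.55 [ 0.4154 -0.1565  0.227 ] [8.531e-01 5.218e-01 4.000e-04 7.000e-04] F [-0.2 -0.3 -0.2] op 1.0 q [ 1.01  0.3  -0.93  1.97  0.28  1.01  1.05]
jaw deg 62.9 tilt [ 0.0014 -0.0008]
knock (259, array([ 539.2, -321.3,   59.5]), [array([ 535.5, -323.5]), array([46. , 45.9]), np.float64(74.3)]) (201, array([ 536.2, -322.1,   62.8]), [array([ 535.6, -323.3]), array([45.7, 45.9]), np.float64(74.3)])
stand (107, array([ 425.4, -276.7,   80.2]), [array([ 418. , -282.7]), array([80.5, 78.5]), np.float64(12.3)])
handle (58, array([ 418.1, -282.1,  134.8]), [array([ 415.5, -282.4]), array([15.7, 31.7]), np.float64(73.6)])
(92, array([507.1, 264.8,  44.8]), [array([504.6, 264.8]), array([40.6, 40.7]), np.float64(49.7)])
(93, array([462.3, 312.7,  44.6]), [array([459.4, 312. ]), array([39.1, 45. ]), np.float64(42.0)])
(105, array([416.9, 359.1,  44.1]), [array([416.4, 359.4]), array([41.5, 42.2]), np.float64(51.0)])
knock (438, array([ 532.4, -322.8,   60.9]), [array([ 532.9, -324.9]), array([45.5, 45.3]), np.float64(74.7)]) (389, array([ 532.7, -324.5,   62.4]), [array([ 532.9, -325.2]), array([44.9, 45.2]), np.float64(73.6)])
stand (212, array([ 445.1, -290.4,   79.9]), [array([ 448.5, -285.3]), array([76. , 29.6]), np.float64(81.3)])
handle None
(208, array([503.1, 262.4,  43.8]), [array([503.1, 262.9]), array([40. , 40.6]), np.float64(43.8)])
(219, array([458.7, 309.8,  43.9]), [array([458.8, 310. ]), array([40.4, 40.8]), np.float64(43.6)])
(213, array([416.4, 356. ,  43.8]), [array([416.8, 356.8]), array([40. , 40.9]), np.float64(42.9)])
```

View pics/s24z.png

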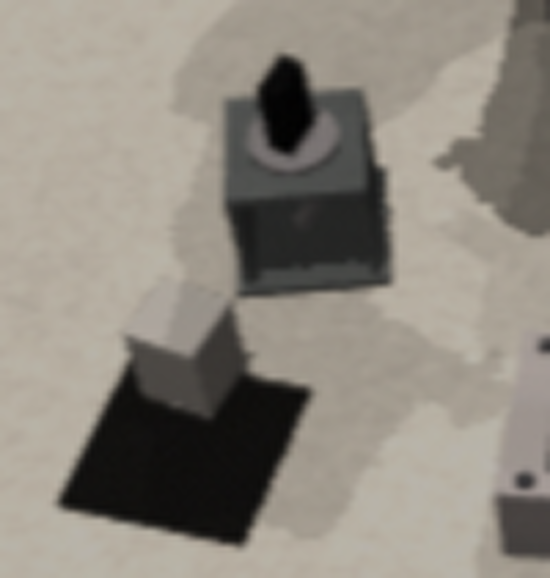

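View pics/t24.png

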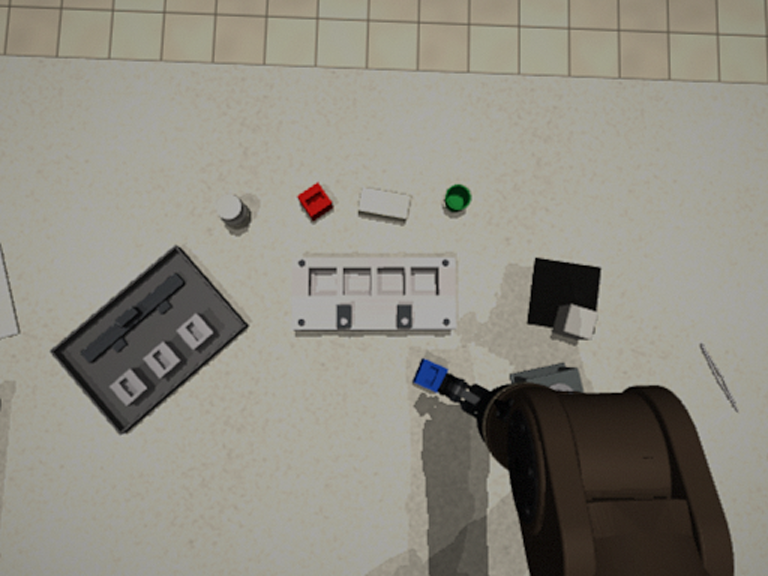

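The puller hangs in its stand. The nylon block stands upright at (534.3,-324.2), yaw -16°, partly off the mat. I'll pick it up and re-centre it.

Call:
arm_command:
  steps:
    - [0.5, -0.7, 0, 0, 0, 0.6, 1]
    - [0.5, -0.7, 0, 0, 0, 0.6, 1]
    - [0.5, -0.7, 0, 0, 0, 0.67, 1]
    - [0.48, -0.7, 0, 0, 0, 0, 1]
    - [0, 0, 0, 0, 0, 0, 1]

```text
time: 64.28
position: [0.5345, -0.3313, 0.2248]
tool_rot: [0.799, 0.602, 0.0, -0.0]
ft_force: [0.3, 0.6, -0.6]
opening: 1.0
```

Call:
arm_command:
  steps:
    - [0, 0, -0.8, 0, 0, 0, 1]
    - [0, 0, 0, 0, 0, 0, 1]
    - [0, 0, 0, 0, 0, 0, 1]
    - [0, 0, 0, 0, 0, 0, 1]
  grip_force: 80

```text
time: 64.78
position: [0.5349, -0.3269, 0.1798]
tool_rot: [0.797, 0.603, 0.001, 0.001]
ft_force: [-0.3, 0.8, -0.6]
opening: 0.995
```

```bash
python3 s.py; python3 - <<'E'
from h import *
c=snap("scene","s25");P=cloud(c)
print("knock",blob(P,(.535,-.322),.05,.055,.07))
E
```

```text
64.78 [ 0.5349 -0.3269  0.1798] [7.975e-01 6.034e-01 6.000e-04 1.200e-03] F [-0.3  0.8 -0.6] op 0.995 q [ 0.98  0.64 -0.82  1.61  0.51  1.12  1.33]
jaw deg 74.23 tilt [ 0.0023 -0.0012]
knock (188, array([ 537.5, -322.1,   63.3]), [array([ 534.2, -323.7]), array([46.5, 46. ]), np.float64(76.3)])
```

Call:
arm_command:
  steps:
    - [0, 0.04, -0.8, 0, 0, 0, 1]
    - [0, 0, -0.8, 0, 0, 0, 1]
    - [0, 0, -0.5, 0, 0, 0, 1]
    - [0, 0, -0.2, 0, 0, 0, 1]
    - [0, 0, 0, 0, 0, 0, 1]

```text
time: 65.45
position: [0.5344, -0.3244, 0.0402]
tool_rot: [0.798, 0.603, 0.0, 0.0]
ft_force: [0.4, -0.2, 1.2]
opening: 0.996
```

Call:
arm_command:
  steps:
    - [0, 0, 0, 0, 0, 0, 0.2]
    - [0, 0, 0, 0, 0, 0, 0.2]
    - [0, 0, 0, 0, 0, 0, 0.2]
    - [0, 0, 0, 0, 0, 0, 0.2]
    - [0, 0, 0, 0, 0, 0, 0.2]

```text
time: 66.08
position: [0.5349, -0.3248, 0.0411]
tool_rot: [0.798, 0.603, 0.0, 0.001]
ft_force: [-1.5, 0.3, 6.0]
opening: 0.521
```

```bash
python3 s.py
```

```text
66.08 [ 0.5349 -0.3248  0.0411] [7.976e-01 6.032e-01 4.000e-04 1.000e-03] F [-1.5  0.3  6. ] op 0.521 q [ 0.92  0.79 -0.72  1.72  0.65  0.88  1.22]
jaw deg 74.2 tilt [ 0.0018 -0.0011]
```

Call:
arm_command:
  steps:
    - [0, 0, 0.3, 0, 0, 0, 0.2]
    - [0, 0, 0.2, 0, 0, 0, 0.2]
    - [0.37, 0.05, 0, 0, 0, 0, 0.2]
    - [0.37, 0.04, 0, 0, 0, 0, 0.2]
    - [0, 0, 0, 0, 0, 0, 0.2]

```text
time: 66.7
position: [0.5802, -0.3181, 0.0708]
tool_rot: [0.797, 0.604, 0.001, 0.001]
ft_force: [-0.6, 0.4, -0.8]
opening: 0.519
```

Call:
arm_command:
  steps:
    - [0, 0, -0.25, 0, 0, 0, 0.2]
    - [0, 0, -0.15, 0, 0, 0, 0.2]
    - [0, 0, -0.05, 0, 0, 0, 0.2]
    - [0, 0, 0, 0, 0, 0, 0.2]
    - [0, 0, 0, 0, 0, 0, 0.2]

```text
time: 67.32
position: [0.5786, -0.3191, 0.043]
tool_rot: [0.798, 0.603, 0.0, 0.0]
ft_force: [0.2, 0.4, -1.5]
opening: 0.515
```

```bash
python3 s.py
```

```text
67.33 [ 0.5786 -0.3191  0.043 ] [7.976e-01 6.032e-01 2.000e-04 2.000e-04] F [ 0.2  0.4 -1.5] op 0.515 q [ 0.86  0.82 -0.71  1.63  0.64  0.94  1.21]
jaw deg 74.2 tilt [ 0.0005 -0.0001]
```

Call:
arm_command:
  steps:
    - [0, 0, -0.03, 0, 0, 0, 0.2]
    - [0, 0, 0, 0, 0, 0, 0.2]
    - [0, 0, 0, 0, 0, 0, 0.7]
    - [0, 0, 0, 0, 0, 0, 0.9]
    - [0, 0, 0, 0, 0, 0, 0.9]

```text
time: 67.95
position: [0.5784, -0.319, 0.041]
tool_rot: [0.798, 0.603, 0.0, -0.0]
ft_force: [0.3, -0.0, 0.6]
opening: 0.899
```

Call:
arm_command:
  steps:
    - [0, 0, 0.2, 0, 0, 0, 0.9]
    - [0, 0, 0.7, 0, 0, 0, 0.9]
    - [0, 0, 0.8, 0, 0, 0, 0.9]
    - [0, 0, 0.8, 0, 0, 0, 0.9]
    - [0, 0, 0.5, 0, 0, 0, 0.9]

```text
time: 68.58
position: [0.5792, -0.3188, 0.2247]
tool_rot: [0.797, 0.603, 0.001, 0.001]
ft_force: [0.5, -0.3, -0.2]
opening: 0.899
```

Call:
arm_command:
  steps:
    - [-0.5, 0.8, 0, 0, 0, 0, 0.9]
    - [-0.5, 0.8, 0, 0, 0, 0, 0.9]
    - [-0.5, 0.8, 0, 0, 0, 0, 0.9]
    - [-0.5, 0.8, 0, 0, 0, 0, 0.9]
    - [0, 0, 0, 0, 0, 0, 0.9]

```text
time: 69.2
position: [0.4566, -0.1233, 0.2221]
tool_rot: [0.796, 0.606, -0.001, 0.001]
ft_force: [1.4, -0.8, 0.8]
opening: 0.898
```

```bash
python3 s.py; python3 - <<'E'
from h import *
for n,t in(("scene","s26"),("top","t26")):
    c=snap(n,t);P=cloud(c)
    print("knock",blob(P,(.579,-.319),.05,.055,.08))
    print("stand",blob(P,(.415,-.285),.07,.077,.083));print("flange",blob(P,(.415,-.285),.06,.083,.09));print("handle",blob(P,(.415,-.285),.06,.125,.15))
    for p in((.5061,.2630),(.4614,.3107),(.4163,.3581)): print(blob(P,p,.028,.04,.05))
    print("fin",blob(P,(.523,.369),.05,.038,.05))
E
```

```text
69.2 [ 0.4566 -0.1233  0.2221] [ 7.957e-01  6.057e-01 -6.000e-04  6.000e-04] F [ 1.4 -0.8  0.8] op 0.898 q [ 0.9   0.37 -0.95  1.91  0.35  1.04  1.1 ]
jaw deg 74.56 tilt [-0.0001 -0.0017]
knock (210, array([ 580.3, -315.8,   63.2]), [array([ 578.8, -316.9]), array([44.1, 46.6]), np.float64(73.0)])
stand (92, array([ 416. , -266.8,   80.4]), [array([ 413. , -280.1]), array([79.9, 71.3]), np.float64(12.1)])
flange (70, array([ 422.2, -282.1,   86.8]), [array([ 422.3, -279.8]), array([37.7, 48.1]), np.float64(18.9)])
handle (59, array([ 418.1, -282. ,  134.7]), [array([ 417.2, -283. ]), array([17.2, 31.1]), np.float64(78.1)])
(109, array([503.7, 263.1,  44.3]), [array([503.6, 264.8]), array([42.6, 42.3]), np.float64(46.6)])
(91, array([462.5, 311.3,  44.2]), [array([458.3, 311.7]), array([40.6, 44.9]), np.float64(40.8)])
(94, array([416. , 359. ,  44.6]), [array([417.4, 359.1]), array([40.5, 43.1]), np.float64(49.5)])
fin (48, array([524. , 369.3,  44.3]), [array([522.5, 369.8]), array([15.1, 36.2]), np.float64(50.5)])
knock (393, array([ 576.5, -317.6,   62.4]), [array([ 577.2, -318.7]), array([45.8, 45.4]), np.float64(73.6)])
stand None
flange None
handle None
(212, array([503.2, 262.3,  43.8]), [array([502.8, 262.8]), array([40.3, 40.9]), np.float64(42.8)])
(223, array([458.9, 309.4,  43.8]), [array([459., 310.]), array([40.4, 40.3]), np.float64(43.3)])
(221, array([417.1, 356.6,  43.7]), [array([416.3, 356.9]), array([41.1, 40.8]), np.float64(41.6)])
fin (93, array([521.6, 367.5,  43.5]), [array([522.5, 367.2]), array([14.4, 32.5]), np.float64(42.3)])
```

View pics/s26.png

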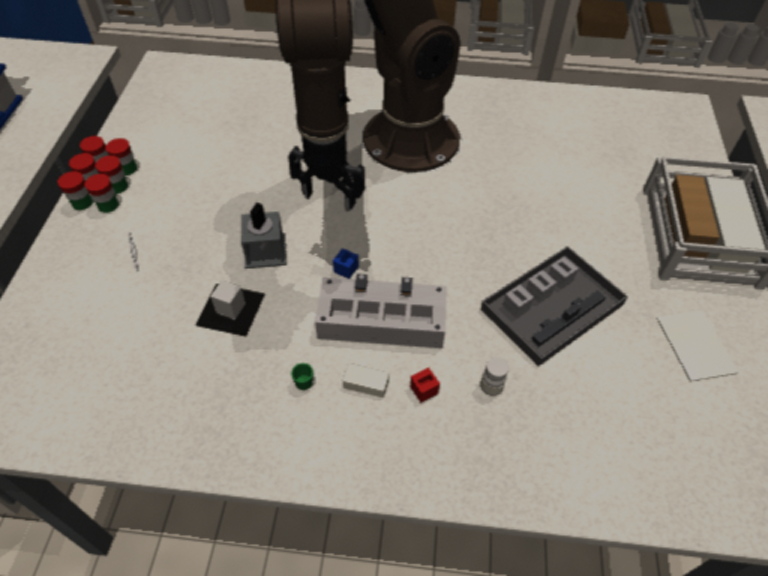

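View pics/t26.png

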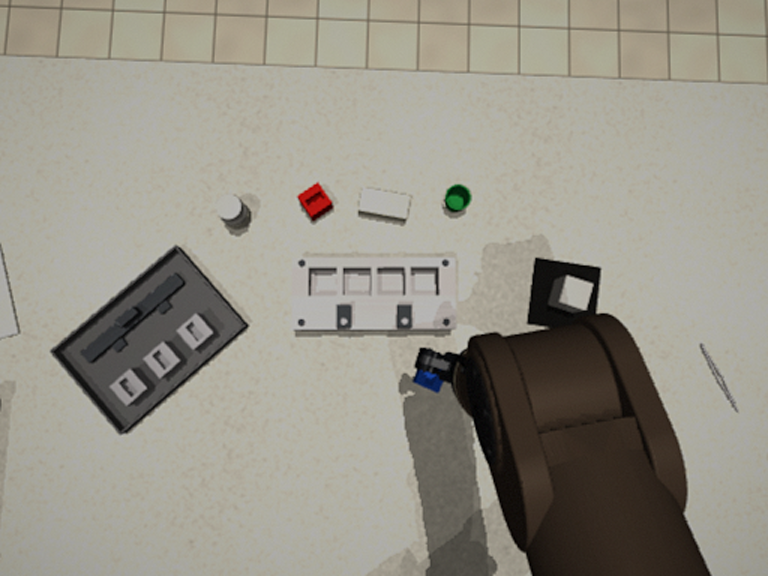

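Both views show everything in place: nylon block about 2 mm from its mat's middle, puller hung with its handle top at 135 mm, three plugs and the bar in the tray, and the bystanders unmoved.

```bash
python3 -c "
from station import *
print(sign_off())"
```

```text
the job is handed in; nothing more can be done
None
```

The job is finished and handed in at about 69 s of the 210 s allowed; the sign-off gives no verdict.

- **Clamp bar:** I knocked it about 35 mm along the block with the nylon block, which took about 10 N. I then lifted it out by its fin and laid it lengthwise in the tray, about 43 mm off the tray's middle across its width.
- **Plugs:** Three were present, at block y -78, -26 and +78; the bore at +26 was already empty. I drew each one with the puller, and all three now stand upright in a row in the tray with the bores empty.
- **Puller:** It hangs in its stand, with the handle top at 135 mm, as expected with the flange on the plate. I checked this in the scene view only, because the arm hid the stand from the top camera.
- **Nylon block:** During the run it was knocked about 45 mm aside, partly off its mat. I picked it up again and it now stands upright about 2 mm from the mat's middle.
- **Dosing cup, pill jar and carton:** They look unmoved in the pictures; I did not measure them.

No check failed. The two cameras disagree by about 2 mm, mostly in y, so I averaged them.

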